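Stand a stained-glass panel on its easel and snap it into the hook

ROBOT

A 6-joint arm with a two-finger parallel gripper is mounted at the origin on the work surface. World frame = base frame: x ahead of the robot, y to its left, z up, the work surface at z = 0. Lengths are in m, angles in rad, forces in N, time in s.
With the tool pointing down it reaches from about 0.375 to 0.975 m from the base axis. Payload 3.8 kg.
Tool frame: the origin (TCP) lies at the very end of the fingers, on their centre line; the grasp point (between the pads) lies 19 mm behind it; z points along the fingers, x is the direction in which the jaws open and shut, and the axes are right-handed (so a half turn about z gives the same grasp; the last joint's range is limited). The gripper opens to 85 mm and grips with 20 to 120 N. Pads are 22 mm wide; open, the fingers measure 114 mm over their backs; the gripper's body (76 mm by 85 mm) begins 54 mm behind the grasp point. The pads swing forward as they close: fully open they stand 13 mm farther back than shut.
Start: joints at [1.097, 0.264, 1.604, -0, 1.274, -0.037], TCP at [0.286, 0.612, 0.231] pointing down, gripper open.
Joint ranges: [-2.63, 2.63], [-0.94, 2.18], [0.31, 2.57], [-1.31, 4.45], [0, 2.66], [-2.55, 2.55]. Speed limits (rad/s): [2.57, 2.57, 3.14, 3.14, 3.14, 3.14].

INTERFACE

Orientations are given as a rotation vector (axis times angle).
In Python, from workcell import bot gives the robot as it stands.
- The arm moves only by the tool carry_out, never from a script. Its argument "deltas" is a list of rows, each an object with "delta_pos": the shift along the tool's x, y, z in m, a list of three; "dr": the turn, a rotation vector about the tool's x, y, z in rad, a list of three. A call has 1 to 10 rows; each row shifts and turns the commanded pose from where the row before left it, along the tool's axes as they then stand; what a row does not reach is not made up. A row lasts 1/8 s, in which the tool goes at most 62.5 mm and 10.7 degrees, less where a joint would pass 70% of its speed; a pose out of reach is approached as far as the arm can. A call is refused whole if a number of a shift passes 0.0625 or a number of a turn 0.188, either way. A call with a gripper value outside its range is refused whole. "grip" is the opening, from 0 (shut) to 1 (fully open), set as the call begins (left out, the last holds). The fingers move at their own pace and stop on an object; "force" is the grip in N (left out, the last holds). Time passes only in rows, so rows that do not move let the fingers close. It gives the time, the measured TCP pose, the force and the opening at its end, in the units of the state.
- bot.read_state(): the state, without advancing time (a new reading comes with each control period).
- bot.read_camera(name): name is "scene" or "top" or "wrist"; returns a dict with "frame" (400x640x3 uint8, red, green, blue), "K" (3x3 intrinsics, pixels), "xyz" and "attitude" of the camera in the world; the wrist camera has in their place "hand_eye" (4x4, takes a point from camera to tool coordinates, whose origin is the TCP and whose axes are the tool frame's). Camera axes: x right, y down, z forward; pixel columns grow to the right and rows downward; lengths in m; the calibration is good to about 2 mm. A picture is of the moment at which its call begins: read the wrist's pose just before it. There is no depth.
- bot.finish_job(): hands the job in, once; it reports no verdict.
The state is a dict: "time": time; "q": joint angles; "joint_vel": joint speeds; "joint_torque": joint torques, N m; "tool_pos": TCP position; "tcp_rot": TCP orientation; "wrist_force": force on the tool from outside, world axes, zero at the start; "torque": the same for the moment, N m; "width": opening from 0.0 (shut) to 1.0 (fully open).
Only numpy, scipy, OpenCV 4.12 (cv2) and the standard library are available. Lean on these libraries where they do the work, as an engineer would, in place of code of your own. Each camera call takes 0.05 s, during which the arm holds its last target.

TASK

Keeping its foot edge down on the table, slide the stained-glass panel until that edge lies square against the easel's fence with the steel eye on its back in line with the snap hook. Then tip it upright on the same edge and press it back until the eye has pushed through the hook's sprung brass gate and the gate has sprung shut behind it; let go and leave the panel standing there, with the jar, the paint pot and the glass offcut left where they are.

Things in the scene. Friction and masses are not known exactly. Their poses are not given: they have to be found in the camera images.
- easel: fixed wooden easel: fence 300 mm wide, 26 mm high, and two posts (20 mm wide, centred 65 mm either side) 165 mm high; their front faces lie in one plane leaning 7 deg back. Origin on the table at the middle of the fence's front foot line; x points horizontally away from the robot's side, square to the fence, y along the fence, z up
- hook_seat (a point): point inside the steel snap hook, 18 mm behind its closed gate, near where the eye's bar ends up (10 mm deeper when pressed home); fixed to the easel 40 mm behind its origin, 148 mm up. The hook (12 mm wide in y) stands between the posts, its mouth towards the robot, entered sloping 15 deg down
- gate (a joint): brass spring gate 12 mm wide, 25 mm long, hinged at the top of the hook's mouth; rad, 0 = shut, grows as it swings inward (up to 1.25). A bar pressed in swings it to about 1 rad, needing up to about 10 N, then it springs back to 0. It does not open outward
- panel: loose stained-glass panel in a dark wooden frame, 180 wide (y), 170 tall (z), 14 thick (x), 0.45 kg. Origin: middle of its foot edge, on the front face; x front to back, z foot to top. It starts face down, foot to the fence, rising 17.4 deg towards the robot on its grip bar (14 mm round, 124 long in y, axis 24 mm off the front, 100 from the foot): underside of the top edge 51 mm up
- eye (a point): middle of the cross bar of the steel eye on the panel's back: bar 8 mm diameter along the panel's y, 32 mm off the back face, 150 mm from the foot, legs 44 mm apart inside
- panel_top (a point): middle of the panel's top edge, at half its thickness (170 mm from the foot); at the start the end nearest the robot
- jar: white cup-shaped jar, 72 mm across, 100 mm tall, bystander; origin at the centre of its underside
- paint: amber glass paint pot with blue cap, 52 mm across, 85 mm tall, bystander; origin at the centre of its underside
- offcut: flat green glass offcut 130 x 70 x 6 mm, bystander; origin at the centre of its underside
Mind the look-alikes: they are no part of the job. Of the things that look like the panel, the larger one is meant.

How it is judged:
By the outcome, as a careful person would: the job done as asked, in the order asked, and still so for the second after the job is handed in, with the robot touching nothing.
It also fails if it takes over 61 s, if anything falls off the work surface, if the arm or the gripper's body presses on something with over 40 N, if the wrist force passes 120 N, or if a joint passes its speed limit or range.

## Working session

There is one attempt and no reset: what is moved stays moved. The work goes in short steps, Python scripts to look and compute and a tool call to move; the robot and the scene stay as the last step left them, time stands still between calls to the robot, and variables do not carry over. Pictures are saved under pics/ and viewed, and the job is handed in when it is done.

Besides the shell and the picture viewer there is one more tool, called after "Emit:" as name(argument=value, ...) on one line, values as JSON. carry_out: Moves the arm, as the interface text tells. Its arguments: {"type":"object","properties":{"deltas":{"type":"array"},"grip":{"type":"number"},"force":{"type":"number"}},"required":["deltas"]}

```bash
ls; mkdir -p pics
python3 - <<'E'
from workcell import bot
import cv2,numpy as np
s=bot.read_state(); print(s)
for n in ["scene","top","wrist"]:
    c=bot.read_camera(n); cv2.imwrite(f"pics/{n}0.png",c["frame"][:,:,::-1]); print(n,{k:np.round(v,4).tolist() for k,v in c.items() if k!="frame"})
E
```

```text
pics
{'time': 0.0, 'q': array([ 1.09710669e+00,  2.64728950e-01,  1.60543487e+00, -4.03818214e-06,
        1.27369019e+00, -3.69012432e-02]), 'joint_vel': array([ 0.00091389, -0.00233392,  0.00065241,  0.00027481,  0.00026035,
        0.00153889]), 'joint_torque': array([ 6.88624532e-04, -5.15119100e+01, -3.67315757e+01, -2.35722555e-04,
        1.32766124e-02,  1.43649896e-05]), 'tool_pos': array([0.28520376, 0.61095052, 0.22994547]), 'tcp_rot': array([ 2.64900769,  1.68675711, -0.00306043]), 'wrist_force': array([-0.75538139,  0.45505813,  0.12505093]), 'torque': array([-0.04005257, -0.01806122, -0.0038813 ]), 'width': 0.9981453869762504}
scene {'K': [[474.1093, 0.0, 323.8088], [0.0, 474.1093, 196.3583], [0.0, 0.0, 1.0]], 'xyz': [1.2354, 0.3233, 1.0652], 'attitude': [-1.4465, -2.2673, 0.7659]}
top {'K': [[481.2236, 0.0, 321.1663], [0.0, 481.2236, 197.9296], [0.0, 0.0, 1.0]], 'xyz': [0.3472, 0.0122, 1.5239], 'attitude': [-2.1266, 2.1318, -0.1769]}
wrist {'K': [[281.2848, 0.0, 325.7142], [0.0, 281.2848, 200.521], [0.0, 0.0, 1.0]], 'hand_eye': [[1.0, -0.0001, 0.0004, 0.0007], [-0.0, 0.9553, 0.2955, -0.0763], [-0.0004, -0.2955, 0.9553, -0.142], [0.0, 0.0, 0.0, 1.0]]}
```

View pics/scene0.png

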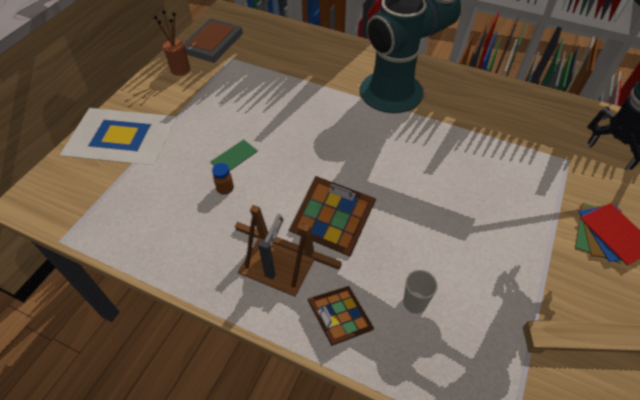

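View pics/top0.png

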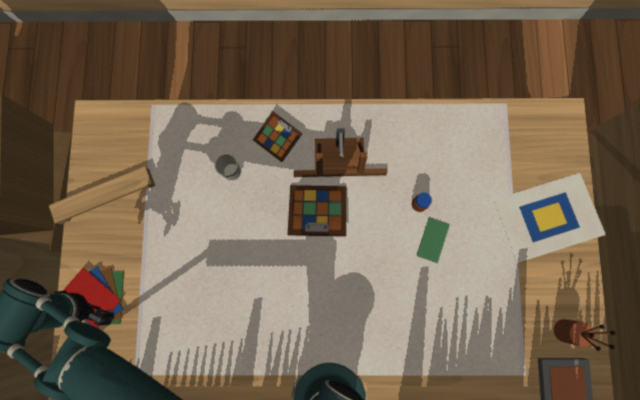

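View pics/wrist0.png

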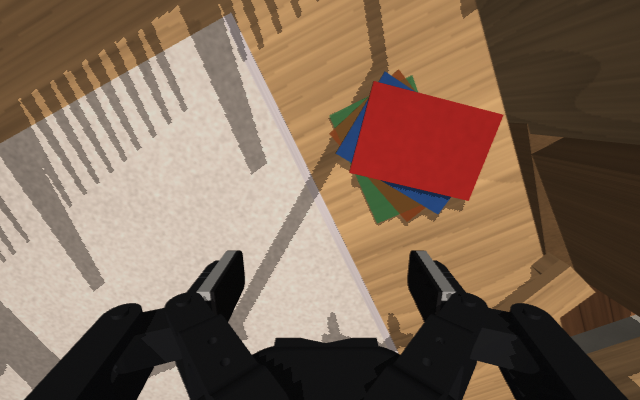

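The top view shows the easel at about (342,160). There are two panel-like things: the large one at (318,210), with its foot near the fence, and a smaller one at (277,135). The larger one fits the description. I'll enlarge both views to confirm and measure.

Run:
```python
import cv2
t=cv2.imread("pics/top0.png"); s=cv2.imread("pics/scene0.png")
cv2.imwrite("pics/t1.png",cv2.resize(t[120:250,240:400],None,fx=5,fy=5,interpolation=cv2.INTER_CUBIC)[:600])
cv2.imwrite("pics/t1.png",cv2.resize(t[125:245,250:400],None,fx=5,fy=5,interpolation=cv2.INTER_CUBIC))
cv2.imwrite("pics/s1.png",cv2.resize(s[170:350,220:440],None,fx=3.33,fy=3.33,interpolation=cv2.INTER_CUBIC))
```

```text
(no output)
```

View pics/t1.png

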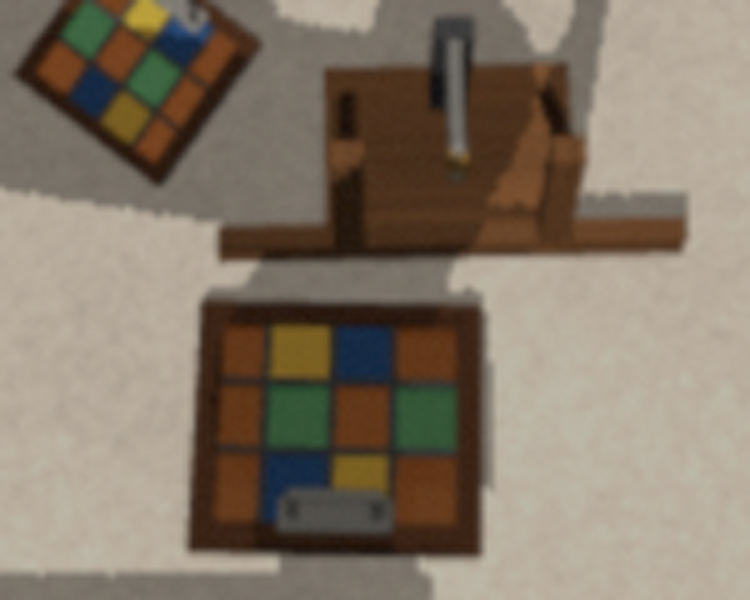

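View pics/s1.png

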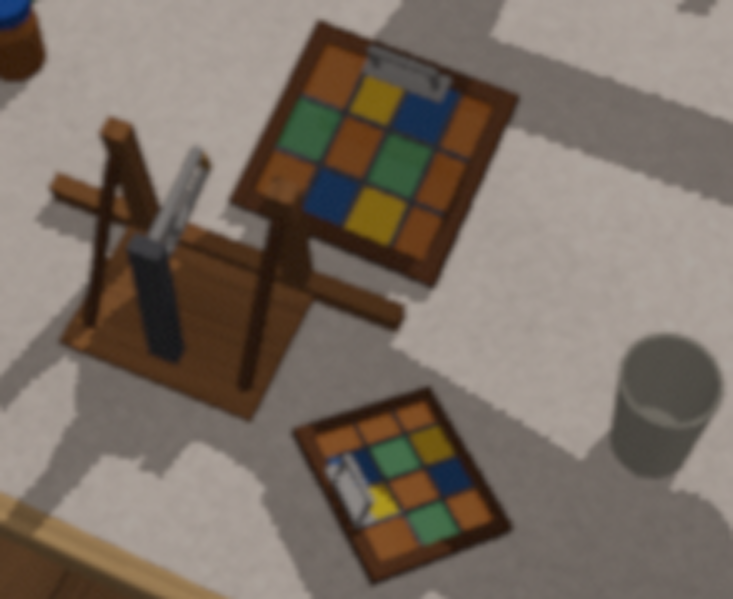

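The larger panel at (318,210) is the one: it lies eye up with its foot toward the fence, and is about 180 mm wide. Next I'll fit the poses of the panel and easel.

```bash
cat > h.py <<'E'
import numpy as np, cv2
from scipy.spatial.transform import Rotation as R
from scipy.optimize import least_squares
CAM={"scene":(np.array([[474.1093,0,323.8088],[0,474.1093,196.3583],[0,0,1]]),[1.2354,.3233,1.0652],[-1.4465,-2.2673,.7659]),
"top":(np.array([[481.2236,0,321.1663],[0,481.2236,197.9296],[0,0,1]]),[.3472,.0122,1.5239],[-2.1266,2.1318,-.1769])}
def proj(cam,P):
    K,t,r=cam; pc=(np.atleast_2d(P)-t)@R.from_rotvec(r).as_matrix(); p=pc@K.T; return p[:,:2]/p[:,2:]
def ray(cam,uv,z):
    K,t,r=cam; d=R.from_rotvec(r).as_matrix()@np.linalg.inv(K)@np.array([uv[0],uv[1],1.]); t=np.array(t); return t+d*(z-t[2])/d[2]
def T(uv): return (uv[0]/5+250-.4,uv[1]/5+125-.4)   # crop t1
def S(uv): return (uv[0]/3.33+220-.35,uv[1]/3.33+170-.35)
def yawp(p,pts):
    c,s=np.cos(p[2]),np.sin(p[2]); pts=np.atleast_2d(pts)
    return np.c_[p[0]+c*pts[:,0]-s*pts[:,1],p[1]+s*pts[:,0]+c*pts[:,1],pts[:,2]]
def panel_pts(pts,el=np.radians(17.4)):
    # panel coords -> frame at foot front edge; el=elevation of z axis
    pts=np.atleast_2d(pts); x,y,z=pts.T
    return np.c_[-np.cos(el)*z+np.sin(el)*x, y, np.sin(el)*z+np.cos(el)*x]
E
python3 - <<'E'
from h import *
print("top z axis",R.from_rotvec(CAM["top"][2]).as_matrix()[:,2])
# panel
obs=[("top",T((203,303)),(.014,.09,0)),("top",T((481,303)),(.014,-.09,0)),("top",T((190,551)),(.014,.09,.17)),("top",T((480,555)),(.014,-.09,.17)),
("scene",S((320,21)),(.014,-.09,.17)),("scene",S((519,97)),(.014,.09,.17)),("scene",S((433,272)),(.014,.09,0)),("scene",S((233,200)),(.014,-.09,0))]
def f(p): return np.concatenate([proj(CAM[c],yawp(p,panel_pts(q)))[0]-uv for c,uv,q in obs])
r=least_squares(f,[.6,0,0]); print("panel",r.x,np.degrees(r.x[2])); print(r.fun.reshape(-1,2).round(2))
for uv,z in [((220,258),0),((685,250),0)]: print(ray(CAM["top"],T(uv),z))
for uv,z in [((220,258),.0),((685,250),0),((220,228),.026),((685,220),.026)]: print(uv,ray(CAM["top"],T(uv),z))
for uv in [(50,180),(402,308),(62,172),(405,303)]: print("scene fence top",uv,ray(CAM["scene"],S(uv),.026))
E
```

```text
top z axis [ 0.1706648   0.00550416 -0.98531377]
panel [ 0.64420551  0.0338494  -0.01474054] -0.8445706336419515
[[-1.27  0.24]
 [-0.63  0.88]
 [-1.17 -0.3 ]
 [ 0.06 -0.37]
 [-0.98 -1.78]
 [ 0.02 -1.99]
 [ 0.26  3.11]
 [-1.8  -0.93]]
[0.68287705 0.10990107 0.        ]
[ 0.68720229 -0.19134307  0.        ]
(220, 258) [0.68287705 0.10990107 0.        ]
(685, 250) [ 0.68720229 -0.19134307  0.        ]
(220, 228) [0.69674107 0.10838785 0.026     ]
(685, 220) [ 0.7009902  -0.18836241  0.026     ]
scene fence top (50, 180) [ 0.6990417 -0.1863363  0.026    ]
scene fence top (402, 308) [0.68712484 0.1131882  0.026     ]
scene fence top (62, 172) [ 0.68843461 -0.18169962  0.026     ]
scene fence top (405, 303) [0.68227227 0.11351285 0.026     ]
```

Run:
```python
import cv2
t=cv2.imread("pics/top0.png"); s=cv2.imread("pics/scene0.png")
cv2.imwrite("pics/t2.png",cv2.resize(t[125:185,290:392],None,fx=7.8,fy=7.8,interpolation=cv2.INTER_CUBIC))
cv2.imwrite("pics/s2.png",cv2.resize(s[195:295,230:345],None,fx=6,fy=6,interpolation=cv2.INTER_CUBIC))
```

```text
(no output)
```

View pics/t2.png

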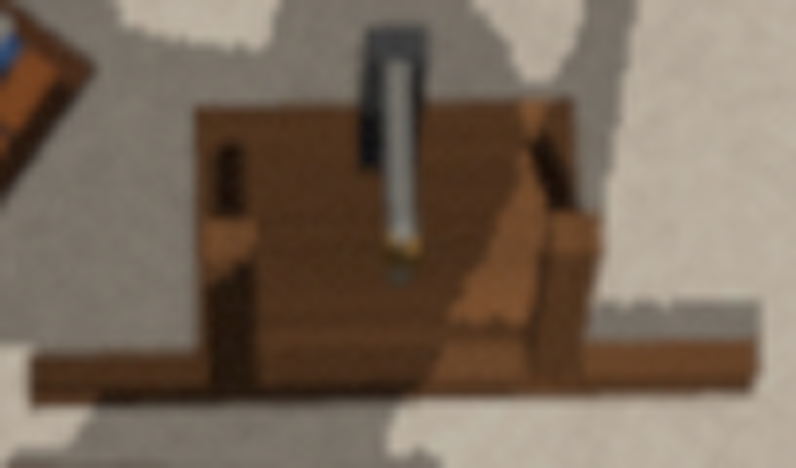

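View pics/s2.png

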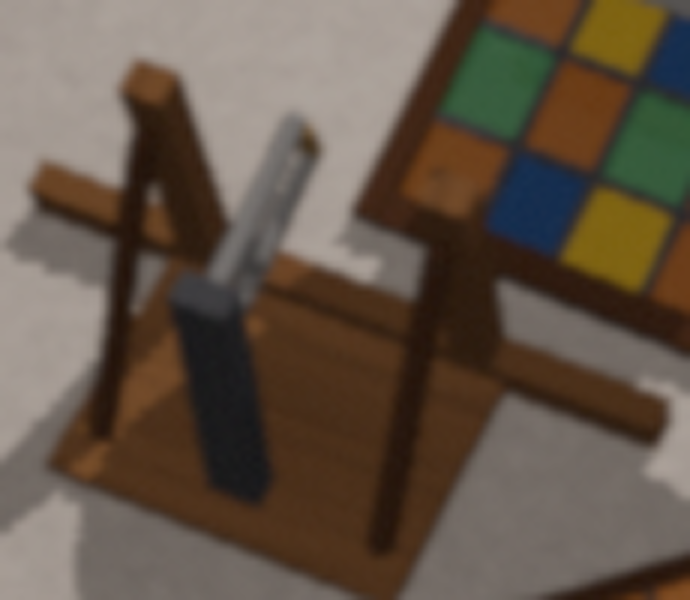

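Run:
```python
from h import *
U=lambda uv:(uv[0]/7.8+290-.43,uv[1]/7.8+125-.43)
V=lambda uv:(uv[0]/6+230-.42,uv[1]/6+195-.42)
h=.165;x=h*np.tan(np.radians(7))
obs=[("top",U((30,404)),(0,.15,0)),("top",U((756,392)),(0,-.15,0)),
("top",U((204,264)),(x,.075,h)),("top",U((257,264)),(x,.055,h)),("top",U((552,252)),(x,-.055,h)),("top",U((600,252)),(x,-.075,h))]
obs2=[("scene",V((140,60)),(x,-.075,h)),("scene",V((180,80)),(x,-.055,h)),("scene",V((38,163)),(.0032,-.15,.026)),("scene",V((665,400)),(.0032,.15,.026))]
def mk(o):
    return lambda p: np.concatenate([proj(CAM[c],yawp(p,q))[0]-uv for c,uv,q in o])
for o in (obs,obs2,obs+obs2):
    r=least_squares(mk(o),[.68,-.04,0]); print(r.x,np.degrees(r.x[2])); print(r.fun.reshape(-1,2).round(2).tolist())
p=r.x
for z,u in ((.16,(400,270)),(.16,(400,240))): print(ray(CAM["top"],U(u),z), yawp(p,(.04,0,.148)))
```

```text
[ 0.68198737 -0.03955972  0.01974881] 1.1315232051530812
[[0.02, 1.0], [-0.44, 0.46], [-0.15, -0.52], [-0.07, -0.67], [-0.07, 0.01], [0.66, -0.14]]
[ 0.68509869 -0.03539206  0.02524299] 1.4463170239203607
[[-1.06, 0.05], [-0.22, -0.55], [0.48, 0.12], [0.91, 0.28]]
[ 0.68320903 -0.03778559  0.0236114 ] 1.352833600744777
[[-0.52, 0.81], [-1.0, -0.09], [-0.78, -0.82], [-0.71, -1.01], [-0.71, -0.46], [0.01, -0.64], [-1.53, -0.92], [-0.71, -1.52], [0.12, -0.8], [0.3, -0.6]]
[ 0.69794602 -0.03781556  0.16      ] [[ 0.72319788 -0.03684122  0.148     ]]
[ 0.70950695 -0.0379186   0.16      ] [[ 0.72319788 -0.03684122  0.148     ]]
```

```bash
cat >> h.py <<'E'
def Rt(a,yaw=0):
    """tool pitched a deg below horizontal, pointing +x world, jaw axis x up, yaw about world z"""
    a=np.radians(a); z=np.array([np.cos(a),0,-np.sin(a)]); x=np.array([np.sin(a),0,np.cos(a)])
    return R.from_euler('z',yaw).as_matrix()@np.c_[x,np.cross(z,x),z]
def rows(p0,R0,wps,nd=4):
    """wps list of (p,R,n). straight line + slerp"""
    out=[];p=np.array(p0,float);Rc=np.array(R0)
    for (p1,R1,n) in wps:
        ps,Rs=p.copy(),Rc.copy(); rv=R.from_matrix(Rs.T@R1).as_rotvec()
        for i in range(1,n+1):
            pt=ps+(np.array(p1)-ps)*i/n; Rn=Rs@R.from_rotvec(rv*i/n).as_matrix()
            d=np.round(Rc.T@(pt-p),nd); w=np.round(R.from_matrix(Rc.T@Rn).as_rotvec(),nd)
            out.append({"delta_pos":(d+0).tolist(),"dr":(w+0).tolist()})
            p=p+Rc@d; Rc=Rc@R.from_rotvec(w).as_matrix()
    for i in range(0,len(out),10):
        print("["+",".join(str(o).replace("'",'"').replace(" ","") for o in out[i:i+10])+"]")
    return p,Rc
def cur():
    from workcell import bot
    s=bot.read_state(); return s,np.array(s["tool_pos"]),R.from_rotvec(s["tcp_rot"]).as_matrix()
E
python3 - <<'E'
from h import *
s,p,Rc=cur()
rows(p,Rc,[((.44,-.0,.28),Rt(65),16)],3)
E
```

```text
[{"delta_pos":[-0.031,0.025,-0.003],"dr":[-0.015,0.024,0.07]},{"delta_pos":[-0.028,0.027,-0.003],"dr":[-0.016,0.025,0.069]},{"delta_pos":[-0.027,0.029,-0.004],"dr":[-0.015,0.024,0.07]},{"delta_pos":[-0.024,0.031,-0.004],"dr":[-0.016,0.025,0.07]},{"delta_pos":[-0.022,0.032,-0.004],"dr":[-0.015,0.024,0.07]},{"delta_pos":[-0.02,0.034,-0.004],"dr":[-0.015,0.024,0.069]},{"delta_pos":[-0.017,0.036,-0.003],"dr":[-0.016,0.025,0.07]},{"delta_pos":[-0.015,0.036,-0.004],"dr":[-0.015,0.024,0.07]},{"delta_pos":[-0.012,0.038,-0.003],"dr":[-0.016,0.024,0.069]},{"delta_pos":[-0.009,0.038,-0.003],"dr":[-0.015,0.025,0.07]}]
[{"delta_pos":[-0.006,0.039,-0.003],"dr":[-0.015,0.024,0.07]},{"delta_pos":[-0.004,0.039,-0.002],"dr":[-0.016,0.024,0.07]},{"delta_pos":[-0.001,0.04,-0.002],"dr":[-0.015,0.025,0.069]},{"delta_pos":[0.002,0.039,-0.001],"dr":[-0.016,0.024,0.07]},{"delta_pos":[0.005,0.039,0.0],"dr":[-0.015,0.025,0.07]},{"delta_pos":[0.007,0.039,0.001],"dr":[-0.015,0.024,0.069]}]
```

Emit:
carry_out(deltas=[{"delta_pos":[-0.031,0.025,-0.003],"dr":[-0.015,0.024,0.07]},{"delta_pos":[-0.028,0.027,-0.003],"dr":[-0.016,0.025,0.069]},{"delta_pos":[-0.027,0.029,-0.004],"dr":[-0.015,0.024,0.07]},{"delta_pos":[-0.024,0.031,-0.004],"dr":[-0.016,0.025,0.07]},{"delta_pos":[-0.022,0.032,-0.004],"dr":[-0.015,0.024,0.07]},{"delta_pos":[-0.02,0.034,-0.004],"dr":[-0.015,0.024,0.069]},{"delta_pos":[-0.017,0.036,-0.003],"dr":[-0.016,0.025,0.07]},{"delta_pos":[-0.015,0.036,-0.004],"dr":[-0.015,0.024,0.07]},{"delta_pos":[-0.012,0.038,-0.003],"dr":[-0.016,0.024,0.069]},{"delta_pos":[-0.009,0.038,-0.003],"dr":[-0.015,0.025,0.07]}], grip=0.4)

```text
time: 1.4
tool_pos: [0.3819, 0.2284, 0.2613]
tcp_rot: [-3.038, -0.664, -0.444]
wrist_force: [0.1, 0.4, 0.2]
width: 0.396
```

Emit:
carry_out(deltas=[{"delta_pos":[-0.006,0.039,-0.003],"dr":[-0.015,0.024,0.07]},{"delta_pos":[-0.004,0.039,-0.002],"dr":[-0.016,0.024,0.07]},{"delta_pos":[-0.001,0.04,-0.002],"dr":[-0.015,0.025,0.069]},{"delta_pos":[0.002,0.039,-0.001],"dr":[-0.016,0.024,0.07]},{"delta_pos":[0.005,0.039,0.0],"dr":[-0.015,0.025,0.07]},{"delta_pos":[0.007,0.039,0.001],"dr":[-0.015,0.024,0.069]}])

```text
time: 2.15
tool_pos: [0.4399, -0.0005, 0.2797]
tcp_rot: [-3.065, 0.003, -0.683]
wrist_force: [0.2, -0.2, -0.4]
width: 0.401
```

Run:
```python
from h import *
from workcell import bot
s,p,Rc=cur(); print(s["time"],s["q"].round(4),p,Rc.round(3).tolist(),s["width"],s["wrist_force"])
c=bot.read_camera("wrist"); cv2.imwrite("pics/w1.png",c["frame"][:,:,::-1])
```

```text
2.15 [-0.0885 -0.5488  2.2841  0.047   0.97   -0.1043] [ 0.43987966 -0.00051922  0.27968484] [[0.905, -0.002, 0.424], [-0.002, -1.0, 0.001], [0.424, -0.002, -0.905]] 0.4009905483719729 [ 0.154129   -0.24821908 -0.40153713]
```

View pics/w1.png

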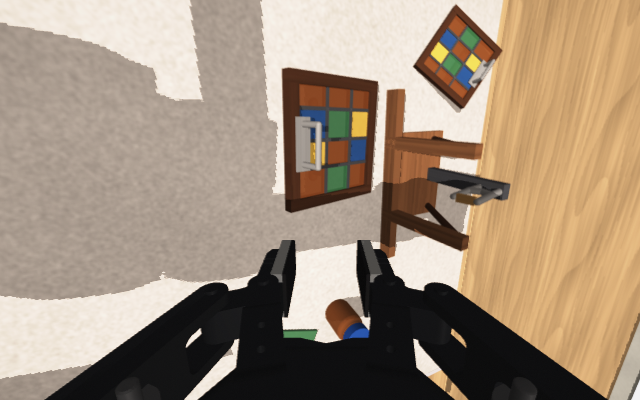

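The wrist view shows the large panel at about (330,140) with its eye bar at (320,145), the fence at (392,170) and the hook at (470,190). I'll project my estimates into this view to check them.

```bash
cat >> h.py <<'E'
HE=np.array([[1,-.0001,.0004,.0007],[0,.9553,.2955,-.0763],[-.0004,-.2955,.9553,-.142],[0,0,0,1.]])
KW=np.array([[281.2848,0,325.7142],[0,281.2848,200.521],[0,0,1]])
def wcam(p,Rc):
    Tm=np.eye(4);Tm[:3,:3]=Rc;Tm[:3,3]=p; M=Tm@HE
    return (KW,M[:3,3],R.from_matrix(M[:3,:3]).as_rotvec())
E
python3 - <<'E'
from h import *
im=cv2.imread("pics/w1.png"); s,p,Rc=cur(); C=wcam(p,Rc)
pan=[.644,.034,-.0147]; eas=[.683,-.0385,.022]
for q in [(.014,.09,0),(.014,-.09,0),(.014,.09,.17),(.014,-.09,.17),(.046,.022,.15),(.046,-.022,.15)]:
    u=proj(C,yawp(pan,panel_pts(q)))[0]; print("P",q,u.round(1)); cv2.circle(im,tuple(int(v) for v in u),2,(0,0,255),-1)
for q in [(0,.15,0),(0,-.15,0),(.0203,.055,.165),(.0203,-.055,.165),(.04,0,.148)]:
    u=proj(C,yawp(eas,q))[0]; print("E",q,u.round(1)); cv2.circle(im,tuple(int(v) for v in u),2,(255,0,255),-1)
cv2.imwrite("pics/w1b.png",cv2.resize(im[50:270,250:520],None,fx=2.7,fy=2.7,interpolation=cv2.INTER_CUBIC))
E
```

```text
P (0.014, 0.09, 0) [373.7  77.4]
P (0.014, -0.09, 0) [367.7 190. ]
P (0.014, 0.09, 0.17) [281.5  63.9]
P (0.014, -0.09, 0.17) [286.7 211.3]
P (0.046, 0.022, 0.15) [313.  125.5]
P (0.046, -0.022, 0.15) [313.2 162.3]
E (0, 0.15, 0) [384.   87.3]
E (0, -0.15, 0) [378.2 250.9]
E (0.0203, 0.055, 0.165) [472.9 157.6]
E (0.0203, -0.055, 0.165) [462.2 236.6]
E (0.04, 0, 0.148) [466.8 193.6]
```

View pics/w1b.png

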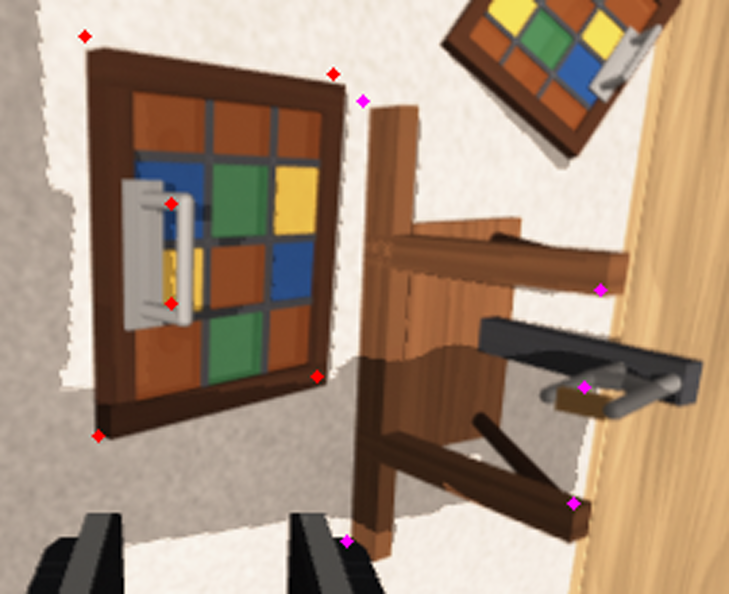

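Run:
```python
from h import *
s,p,Rc=cur(); C=wcam(p,Rc); CAM["w"]=C
W=lambda uv:(uv[0]/2.7+250-.3,uv[1]/2.7+50-.3)
U=lambda uv:(uv[0]/7.8+290-.43,uv[1]/7.8+125-.43)
V=lambda uv:(uv[0]/6+230-.42,uv[1]/6+195-.42)
h=.165;x=h*np.tan(np.radians(7))
et=[("top",U((30,404)),(0,.15,0)),("top",U((756,392)),(0,-.15,0)),("top",U((204,264)),(x,.075,h)),("top",U((257,264)),(x,.055,h)),("top",U((552,252)),(x,-.055,h)),("top",U((600,252)),(x,-.075,h))]
es=[("scene",V((140,60)),(x,-.075,h)),("scene",V((180,80)),(x,-.055,h)),("scene",V((38,163)),(.0032,-.15,.026)),("scene",V((665,400)),(.0032,.15,.026))]
ew=[("w",W((372,108)),(0.0032,.15,.026)),("w",W((354,553)),(0.0032,-.15,.026)),("w",W((612,290)),(x,.055,h)),("w",W((573,540)),(x,-.075,h)),("w",W((588,500)),(x,-.055,h))]
pt=[("top",T((203,303)),(.014,.09,0)),("top",T((481,303)),(.014,-.09,0)),("top",T((190,551)),(.014,.09,.17)),("top",T((480,555)),(.014,-.09,.17))]
ps=[("scene",S((320,21)),(.014,-.09,.17)),("scene",S((519,97)),(.014,.09,.17)),("scene",S((433,272)),(.014,.09,0)),("scene",S((233,200)),(.014,-.09,0))]
pw=[("w",W((89,48)),(.014,.09,.17)),("w",W((345,87)),(.014,.09,0)),("w",W((325,380)),(.014,-.09,0)),("w",W((104,436)),(.014,-.09,.17)),("w",W((184,198)),(.046,.022,.15)),("w",W((184,322)),(.046,-.022,.15))]
def run(o,fn):
    r=least_squares(lambda p:np.concatenate([proj(CAM[c],yawp(p,fn(q)))[0]-uv for c,uv,q in o]),[.66,0,0]); print(r.x.round(4),np.degrees(r.x[2]).round(2),r.fun.reshape(-1,2).round(1).tolist()); return r.x
I=lambda q:q
for o in (et,es,ew): run(o,I)
run(et+es+ew,I)
for o in (pt,ps,pw): run(o,panel_pts)
pp=run(pt+ps+pw,panel_pts)
print("eye",yawp(pp,panel_pts((.046,0,.15))))
```

```text
[ 0.682  -0.0396  0.0197] 1.13 [[0.0, 1.0], [-0.4, 0.5], [-0.1, -0.5], [-0.1, -0.7], [-0.1, 0.0], [0.7, -0.1]]
[ 0.6851 -0.0354  0.0252] 1.45 [[-1.1, 0.0], [-0.2, -0.5], [0.5, 0.1], [0.9, 0.3]]
[ 0.6818 -0.0388  0.0507] 2.9 [[5.4, -3.5], [8.1, 1.5], [-5.0, 0.5], [-1.0, -0.5], [-5.1, 1.4]]
[ 0.6823 -0.0384  0.0376] 2.15 [[-0.3, 1.7], [-0.8, -0.5], [-0.7, -0.2], [-0.6, -0.5], [-0.6, -0.4], [0.1, -0.7], [-1.7, -0.9], [-0.8, -1.6], [-0.3, -0.5], [0.5, -1.6], [6.7, -3.8], [7.5, 1.5], [-4.3, 0.2], [-1.2, -0.6], [-5.2, 1.4]]
[ 0.6445  0.0314 -0.016 ] -0.92 [[-0.5, 0.1], [0.1, 0.8], [-0.4, -0.4], [0.8, -0.4]]
[ 0.6442  0.0357 -0.0141] -0.81 [[-0.4, -1.6], [0.6, -1.8], [0.9, 3.3], [-1.2, -0.7]]
[ 0.6483  0.0306 -0.0197] -1.13 [[2.9, -0.8], [-1.4, -2.0], [-0.6, 1.2], [1.3, 1.5], [-1.4, 4.7], [-1.5, -4.8]]
[ 0.6473  0.0315 -0.0171] -0.98 [[-0.5, -0.8], [0.1, -0.0], [-0.5, -1.4], [0.7, -1.3], [-2.1, -1.3], [-1.1, -1.3], [-1.1, 3.8], [-3.1, -0.4], [1.9, -1.4], [-2.0, -2.7], [-0.9, 0.7], [0.8, 1.3], [-2.2, 4.2], [-2.2, -5.2]]
eye [[0.51797432 0.03375346 0.08875117]]
```

Run:
```python
from h import *
s,p,Rc=cur()
rows(p,Rc,[((.518,.033,.15),Rt(90,-.017),6)],3)
```

```text
[{"delta_pos":[0.002,-0.006,0.025],"dr":[0.0,-0.073,0.002]},{"delta_pos":[0.005,-0.007,0.025],"dr":[-0.001,-0.074,0.002]},{"delta_pos":[0.006,-0.006,0.024],"dr":[0.0,-0.073,0.001]},{"delta_pos":[0.008,-0.006,0.024],"dr":[0.0,-0.073,0.002]},{"delta_pos":[0.009,-0.007,0.024],"dr":[0.0,-0.073,0.002]},{"delta_pos":[0.011,-0.006,0.022],"dr":[-0.001,-0.074,0.002]}]
```

Emit:
carry_out(deltas=[{"delta_pos":[0.002,-0.006,0.025],"dr":[0.0,-0.073,0.002]},{"delta_pos":[0.005,-0.006,0.025],"dr":[-0.001,-0.074,0.002]},{"delta_pos":[0.006,-0.006,0.024],"dr":[0.0,-0.073,0.001]},{"delta_pos":[0.008,-0.006,0.024],"dr":[0.0,-0.073,0.002]},{"delta_pos":[0.009,-0.006,0.024],"dr":[0.0,-0.073,0.002]},{"delta_pos":[0.011,-0.006,0.022],"dr":[-0.001,-0.074,0.002]},{"delta_pos":[0,0,0],"dr":[0,0,0]}])

```text
time: 3.08
tool_pos: [0.5163, 0.0371, 0.147]
tcp_rot: [-3.14, 0.015, 0.013]
wrist_force: [-0.2, 0.3, 0.5]
width: 0.4
```

Run:
```python
from h import *
from workcell import bot
s,p,Rc=cur(); print(s["time"],s["q"].round(4),p,s["tcp_rot"])
c=bot.read_camera("wrist"); im=c["frame"][:,:,::-1].copy(); C=wcam(p,Rc)
cv2.imwrite("pics/w2.png",im)
for q in [(.046,.022,.15),(.046,-.022,.15),(.014,.09,.17),(.014,-.09,.17)]:
    u=proj(C,yawp([.6465,.0315,-.017],panel_pts(q)))[0];print(u); cv2.circle(im,tuple(int(v) for v in u),2,(255,0,255),-1)
cv2.imwrite("pics/w2b.png",im)
```

```text
3.075 [0.0222 0.0417 2.0209 0.0024 1.0869 0.0309] [0.51629826 0.03712085 0.14702033] [-3.13962793  0.01530095  0.01265861]
[326.68812287 195.19135801]
[326.22472848 248.9447633 ]
[289.57434374  99.15950311]
[295.39766481 302.04293517]
```

View pics/w2b.png

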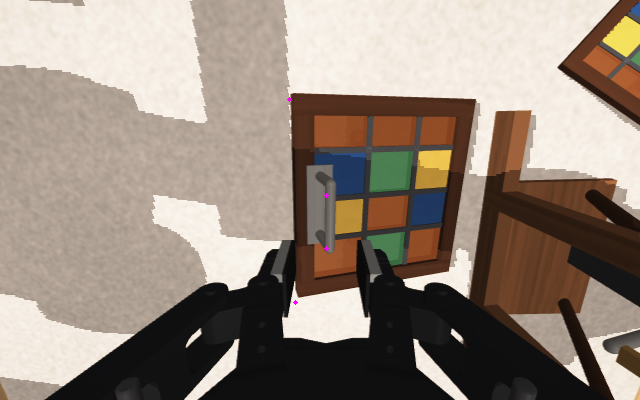

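Run:
```python
from h import *
s,p,Rc=cur(); C=wcam(p,Rc)
im=cv2.imread("pics/w2.png"); cv2.imwrite("pics/w2c.png",cv2.resize(im[80:320,270:470],None,fx=2.5,fy=2.5,interpolation=cv2.INTER_CUBIC))
for uv in [(330.5,180),(330.5,215),(330.5,250)]:
    P=ray(C,uv,.0888); print(P, Rc.T@(P-p))
print("tcp px",proj(C,p))
```

```text
[0.52029951 0.06671198 0.0888    ] [ 0.00429127 -0.02972791  0.0594735 ]
[0.52016648 0.03943426 0.0888    ] [ 0.00442787 -0.00245025  0.0594221 ]
[0.52002271 0.00995155 0.0888    ] [0.00457552 0.02703238 0.05936653]
tcp px [[324.36561579 255.51319599]]
```

View pics/w2c.png

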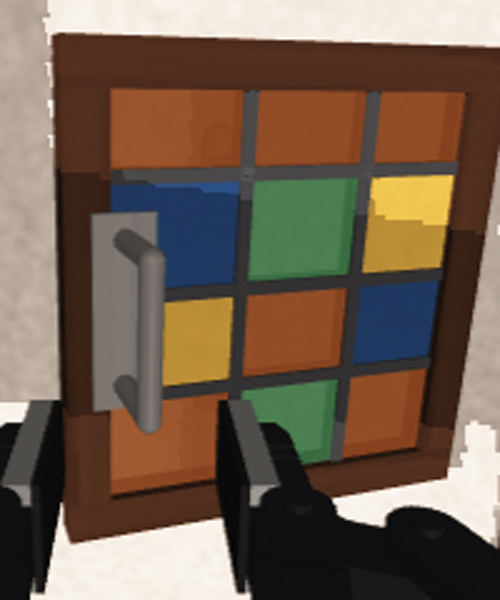

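Emit:
carry_out(deltas=[{"delta_pos":[0.0044,-0.0024,0.014],"dr":[0,0,0]},{"delta_pos":[0,0,0.015],"dr":[0,0,0]},{"delta_pos":[0,0,0.015],"dr":[0,0,0]},{"delta_pos":[0,0,0.015],"dr":[0,0,0]},{"delta_pos":[0,0,0.011],"dr":[0,0,0]},{"delta_pos":[0,0,0],"dr":[0,0,0]}])

```text
time: 3.88
tool_pos: [0.5198, 0.0392, 0.0784]
tcp_rot: [-3.14, 0.017, 0.008]
wrist_force: [-0.5, 0.6, -0.3]
width: 0.4
```

Emit:
carry_out(deltas=[{"delta_pos":[0,0,0],"dr":[0,0,0]},{"delta_pos":[0,0,0],"dr":[0,0,0]},{"delta_pos":[0,0,0],"dr":[0,0,0]},{"delta_pos":[0,0,0],"dr":[0,0,0]}], grip=0, force=40)

```text
time: 4.38
tool_pos: [0.521, 0.0392, 0.0802]
tcp_rot: [-3.139, 0.017, 0.004]
wrist_force: [-2.5, -1.0, 3.1]
width: 0.075
```

Run:
```python
from h import *
from workcell import bot
s,p,Rc=cur(); print(s["time"],s["q"].round(4),p,s["tcp_rot"],s["wrist_force"],s["width"])
c=bot.read_camera("wrist"); im=c["frame"][:,:,::-1].copy(); cv2.imwrite("pics/w3.png",im)
```

```text
4.375 [0.026  0.1252 2.0694 0.0027 0.9493 0.035 ] [0.52100875 0.03922593 0.08022484] [-3.13942342  0.01658515  0.00378864] [-2.49282017 -0.97454826  3.11203287] 0.0752867119784469
```

View pics/w3.png

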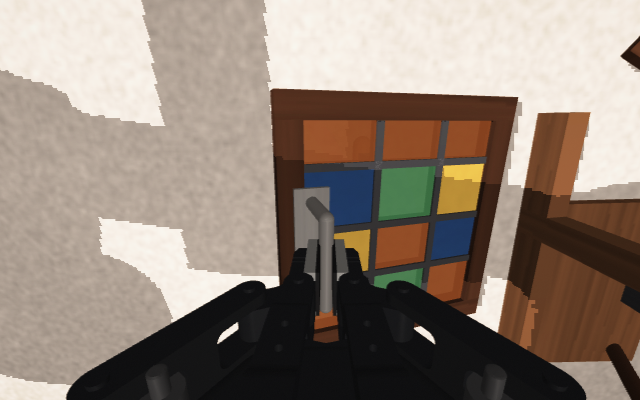

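Emit:
carry_out(deltas=[{"delta_pos":[0,0.006,0],"dr":[0,0,0]},{"delta_pos":[0.002,0.01,0],"dr":[0,0,-0.004]},{"delta_pos":[0.002,0.01,0],"dr":[0,0,-0.004]},{"delta_pos":[0.002,0.01,0],"dr":[0,0,-0.004]},{"delta_pos":[0.002,0.01,0],"dr":[0,0,-0.004]},{"delta_pos":[0.003,0.01,0],"dr":[0,0,-0.004]},{"delta_pos":[0.003,0.01,0],"dr":[0,0,-0.004]},{"delta_pos":[0.003,0.01,0],"dr":[0,0,-0.004]},{"delta_pos":[0.003,0.005,0],"dr":[0,0,-0.004]},{"delta_pos":[0,0,0],"dr":[0,0,0]}])

```text
time: 5.68
tool_pos: [0.5416, -0.0412, 0.0802]
tcp_rot: [-3.138, -0.033, 0.003]
wrist_force: [-1.8, 2.5, 5.0]
width: 0.072
```

Run:
```python
from h import *
from workcell import bot
s,p,Rc=cur(); print(s["time"],s["q"].round(4),p,s["tcp_rot"],s["wrist_force"],s["width"])
for n in ["wrist","top"]:
    c=bot.read_camera(n); im=c["frame"][:,:,::-1].copy(); cv2.imwrite(f"pics/{n}4.png",im)
cv2.imwrite("pics/t4c.png",cv2.resize(im[125:245,250:400],None,fx=5,fy=5,interpolation=cv2.INTER_CUBIC))
```

```text
5.675 [-0.1238  0.1621  2.0266  0.0039  0.9552 -0.1474] [ 0.54157086 -0.04116958  0.08020704] [-3.13794458e+00 -3.34624399e-02  2.92372557e-03] [-1.79300467  2.51005719  4.96678957] 0.07194009170093921
```

View pics/wrist4.png

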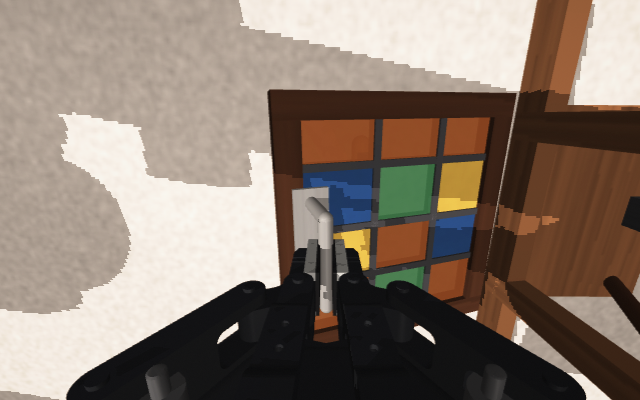

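View pics/t4c.png

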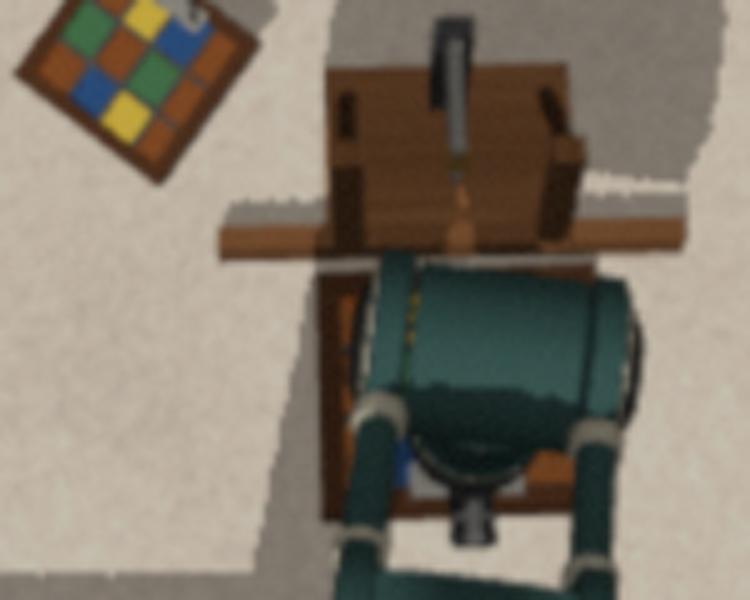

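Emit:
carry_out(deltas=[{"delta_pos":[0.003,0,0],"dr":[0,0,0]},{"delta_pos":[0.003,0,0],"dr":[0,0,0]},{"delta_pos":[0.002,0,0],"dr":[0,0,0]},{"delta_pos":[0,0,0],"dr":[0,0,0]}])

```text
time: 6.28
tool_pos: [0.5461, -0.0414, 0.0802]
tcp_rot: [-3.139, -0.035, 0.015]
wrist_force: [-11.1, 1.5, 14.6]
width: 0.069
```

Emit:
carry_out(deltas=[{"delta_pos":[0.002,0,0],"dr":[0,0,0]},{"delta_pos":[0.001,0,0],"dr":[0,0,0]}])

```text
time: 6.52
tool_pos: [0.5487, -0.0415, 0.0802]
tcp_rot: [-3.139, -0.035, 0.016]
wrist_force: [-14.2, -0.5, 16.8]
width: 0.068
```

Run:
```python
from h import *
from workcell import bot
c=bot.read_camera("wrist"); im=c["frame"][:,:,::-1].copy(); cv2.imwrite(f"pics/wrist5.png",im)
cv2.imwrite("pics/w5c.png",cv2.resize(im[60:340,440:600],None,fx=2.1,fy=2.1,interpolation=cv2.INTER_CUBIC))
```

```text
(no output)
```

View pics/w5c.png

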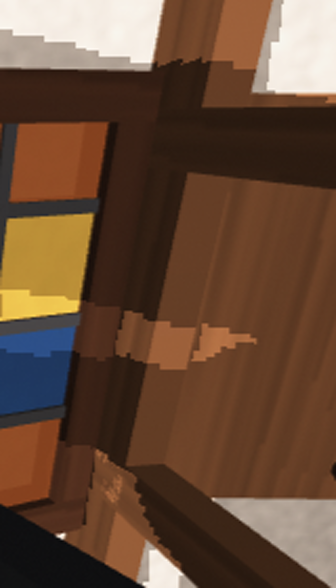

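Emit:
carry_out(deltas=[{"delta_pos":[0.002,0,-0.002],"dr":[0,0,0]},{"delta_pos":[0.002,0,0],"dr":[0,0,0]},{"delta_pos":[0,0,0],"dr":[0,0,0]}])

```text
time: 6.95
tool_pos: [0.552, -0.0409, 0.0803]
tcp_rot: [-3.138, -0.034, 0.018]
wrist_force: [-11.3, 2.4, 6.3]
width: 0.071
```

Emit:
carry_out(deltas=[{"delta_pos":[0.003,0,0],"dr":[0,0,0]},{"delta_pos":[0,0,0],"dr":[0,0,0]},{"delta_pos":[0,0,0],"dr":[0,0,0]}])

```text
time: 7.32
tool_pos: [0.5521, -0.0409, 0.0802]
tcp_rot: [-3.138, -0.035, 0.028]
wrist_force: [-19.3, 2.0, 13.4]
width: 0.068
```

Run:
```python
from h import *
from workcell import bot
s,p,Rc=cur(); print(s["time"],s["q"].round(4).tolist(),p,s["tcp_rot"],s["wrist_force"],s["torque"])
c=bot.read_camera("wrist"); im=c["frame"][:,:,::-1].copy(); cv2.imwrite(f"pics/wrist6.png",im)
```

```text
7.325 [-0.1196, 0.1904, 1.993, 0.0011, 0.9763, -0.1423] [ 0.55211342 -0.0409344   0.08021186] [-3.13801645 -0.03460018  0.02788415] [-19.29580917   1.95929378  13.42598352] [ 0.16518889  3.18188661 -0.02504243]
```

View pics/wrist6.png

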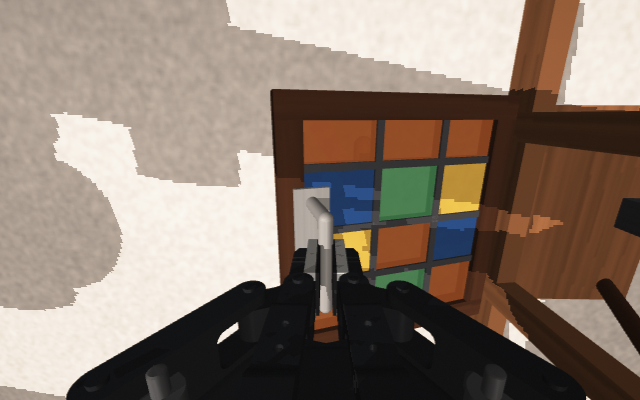

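```bash
cat > kin.py <<'E'
from h import *
D=np.array([[1.0971,.2647,1.6054,0,1.2737,-.0369,.28520,.61095,.22995],
[-.0885,-.5488,2.2841,.047,.97,-.1043,.43988,-.00052,.27968],
[.0222,.0417,2.0209,.0024,1.0869,.0309,.51630,.03712,.14702],
[.026,.1252,2.0694,.0027,.9493,.035,.52101,.03923,.08022],
[-.1238,.1621,2.0266,.0039,.9552,-.1474,.54157,-.04117,.08021],
[-.1196,.1904,1.993,.0011,.9763,-.1423,.55211,-.04093,.08021]])
def ry(a): return R.from_euler('y',a).as_matrix()
def rz(a): return R.from_euler('z',a).as_matrix()
def fk(q,k):
    d1,L2,L3,Lt,dy=k[:5]; e=k[5] if len(k)>5 else 0; r0=k[6] if len(k)>6 else 0
    A=rz(q[0]); B=A@ry(q[1]); C=B@ry(q[2]); E=C@rz(q[3])@ry(q[4])
    p=A@[r0,dy,d1]+B@[0,0,L2]+C@[e,0,L3]+E@[0,0,Lt]
    return p,E@rz(q[5])@rz(np.pi),(A@[0,dy,d1]+B@[0,0,L2]+C@[e,0,L3])
def fit(n):
    f=lambda k:np.concatenate([fk(d[:6],k)[0]-d[6:] for d in D]+[0.003*(k-np.array([.2,.45,.58,.25,.025,0,0][:n]))])
    return least_squares(f,np.array([.2,.45,.58,.25,.025,0,0][:n]))
E
python3 - <<'E'
from kin import *
for n in (5,6,7):
    r=fit(n); print(n,r.x.round(4),(r.fun[:18]*1000).reshape(-1,3).round(1).tolist())
print(R.from_matrix(fk(D[5],r.x)[1]).as_rotvec())
E
```

```text
5 [0.2518 0.5126 0.5653 0.35   0.0249] [[-0.1, -0.3, -0.0], [-0.0, 0.1, 0.0], [-0.1, -0.0, 0.0], [0.2, -0.0, 0.0], [0.2, -0.0, 0.0], [0.1, -0.0, -0.0]]
6 [0.2518 0.512  0.5662 0.3477 0.0249 0.0014] [[-0.0, -0.0, 0.0], [-0.0, 0.0, -0.0], [0.0, -0.0, 0.0], [0.0, -0.0, -0.0], [0.0, -0.0, 0.0], [-0.0, -0.0, -0.0]]
7 [0.2518 0.512  0.5662 0.3477 0.0249 0.0014 0.    ] [[-0.0, -0.0, 0.0], [-0.0, 0.0, -0.0], [0.0, -0.0, 0.0], [0.0, -0.0, -0.0], [0.0, -0.0, 0.0], [-0.0, -0.0, -0.0]]
[-3.13801446 -0.03463826  0.02798423]
```

The panel's foot is against the fence: the arm stalled at x = 0.552 with 19 N, and the tool yaw of 0.022 matches the fence. The kinematic model fits to 0.1 mm. Next I'll plan the release, a fork under the top edge from the robot side, and the tipping path, checking joint limits along the way.

```bash
cat > plan.py <<'E'
from kin import *
K=fit(6).x
LO=np.array([-2.63,-.94,.31,-1.31,0,-2.55]);HI=np.array([2.63,2.18,2.57,4.45,2.66,2.55])
def ik(p,Rm,q0):
    def f(q):
        pp,RR,_=fk(q,K); return np.r_[(pp-p)*10,R.from_matrix(RR.T@Rm).as_rotvec()]
    r=least_squares(f,np.clip(q0,LO+.01,HI-.01),bounds=(LO,HI)); return r.x,np.abs(r.fun).max()
O=np.array([.6839,-.0380,0]);PSI=.022
def ew(xe,ye,z): return O+rz(PSI)@np.array([xe,ye,z])
def foot(th):  # front foot edge x in easel frame
    th=np.radians(th); 
    return .014*np.cos(th)*np.tan(np.radians(7))-.014*np.sin(th) if th<np.pi/2 else -.014
def C(th,ye): t=np.radians(th); return ew(foot(th)-.17*np.cos(t),ye,.17*np.sin(t))
def fork(th,a,w,below,s,ye=-.042):
    """TCP so that front corner is `below` above lower inner face, s from tip"""
    Rm=Rt(a,PSI); return C(th,ye)+Rm@np.array([w/2-below,0,s]),Rm
E
python3 - <<'E'
from plan import *
q=np.array([-.12,-.2,2.2,0,.6,-.14])
for th,a,w,b,s in [(17.4,52,.0425,.006,-.06),(17.4,52,.0425,.006,.018),(17.4,50,.0425,.006,.018),(17.4,48,.0425,.006,.018),(17.4,45,.0425,.006,.018),(30,52,.0425,0,.018),(40,52,.0425,0,.018),(50,52,.0425,.0,.016),(60,60,.014,0,.012),(75,75,.014,0,.012),(90,90,.014,0,.012),(97,97,.014,0,.012)]:
    p,Rm=fork(th,a,w,b,s); q1,e=ik(p,Rm,q); print(th,a,p.round(3),q1.round(2),"err",e.round(4)); 
    if e<1e-3:q=q1
E
```

```text
17.4 52 [ 0.495 -0.084  0.108] [-0.39 -0.28  2.54  0.79  0.36 -1.09] err 0.0
17.4 52 [ 0.543 -0.083  0.046] [-0.33 -0.02  2.49  1.39  0.22 -1.67] err 0.0
17.4 50 [ 0.543 -0.083  0.047] [-0.34 -0.02  2.51  1.62  0.23 -1.91] err 0.0
17.4 48 [ 0.543 -0.083  0.048] [-0.35 -0.02  2.53  1.82  0.26 -2.12] err 0.0
17.4 45 [ 0.544 -0.083  0.049] [-0.37 -0.01  2.56  2.06  0.31 -2.36] err 0.0
30 52 [ 0.56  -0.083  0.084] [-0.32 -0.08  2.44  0.97  0.25 -1.23] err 0.0
40 52 [ 0.575 -0.082  0.108] [-0.3  -0.1   2.4   0.79  0.28 -1.03] err 0.0
50 52 [ 0.593 -0.082  0.131] [-0.29 -0.1   2.35  0.65  0.31 -0.88] err 0.0
60 60 [ 0.601 -0.082  0.14 ] [-0.26 -0.06  2.23  0.3   0.48 -0.51] err 0.0
75 75 [ 0.638 -0.081  0.154] [-0.2   0.11  1.96  0.08  0.82 -0.26] err 0.0
90 90 [ 0.678 -0.08   0.158] [-0.15  0.33  1.66  0.    1.15 -0.18] err 0.0
97 97 [ 0.697 -0.08   0.156] [-0.14  0.44  1.51 -0.02  1.31 -0.16] err 0.0
```

Run:
```python
from plan import *
for ye in (-.042,.042):
  q=np.array([-.12,-.2,2.2,0,.6,-.14])
  for th,a,w,b,s in [(17.4,62,.05,.007,-.06),(17.4,62,.05,.007,.018),(17.4,60,.05,.007,.018),(30,60,.05,0,.018),(40,60,.05,0,.018),(50,60,.05,.0,.016),(60,60,.05,0,.012),(60,60,.014,0,.012)]:
    p,Rm=fork(th,a,w,b,s,ye); q1,e=ik(p,Rm,q); print(ye,th,a,p.round(3),q1.round(2),"err",e.round(4)); 
    if e<1e-3:q=q1
```

```text
-0.042 17.4 62 [ 0.508 -0.084  0.112] [-0.32 -0.2   2.4   0.33  0.5  -0.6 ] err 0.0
-0.042 17.4 62 [ 0.544 -0.083  0.043] [-0.29  0.01  2.38  0.47  0.32 -0.73] err 0.0
-0.042 17.4 60 [ 0.545 -0.083  0.044] [-0.3  -0.    2.4   0.59  0.29 -0.85] err 0.0
-0.042 30 60 [ 0.563 -0.083  0.082] [-0.28 -0.04  2.35  0.43  0.36 -0.67] err 0.0
-0.042 40 60 [ 0.578 -0.082  0.106] [-0.27 -0.06  2.3   0.37  0.41 -0.59] err 0.0
-0.042 50 60 [ 0.596 -0.082  0.129] [-0.26 -0.06  2.25  0.32  0.46 -0.53] err 0.0
-0.042 60 60 [ 0.616 -0.081  0.149] [-0.25 -0.04  2.2   0.28  0.5  -0.48] err 0.0
-0.042 60 60 [ 0.601 -0.082  0.14 ] [-0.26 -0.06  2.23  0.3   0.48 -0.51] err 0.0
0.042 17.4 62 [0.506 0.    0.112] [-0.08 -0.23  2.42  0.11  0.47 -0.19] err 0.0
0.042 17.4 62 [0.543 0.001 0.043] [-0.07 -0.02  2.4   0.17  0.27 -0.24] err 0.0
0.042 17.4 60 [0.543 0.001 0.044] [-0.08 -0.03  2.43  0.22  0.23 -0.3 ] err 0.0
0.042 30 60 [0.561 0.001 0.082] [-0.07 -0.07  2.37  0.15  0.32 -0.22] err 0.0
0.042 40 60 [0.576 0.002 0.106] [-0.07 -0.08  2.32  0.12  0.38 -0.19] err 0.0
0.042 50 60 [0.594 0.002 0.129] [-0.06 -0.08  2.27  0.1   0.43 -0.17] err 0.0
0.042 60 60 [0.614 0.002 0.149] [-0.06 -0.06  2.22  0.09  0.47 -0.15] err 0.0
0.042 60 60 [0.599 0.002 0.14 ] [-0.06 -0.08  2.25  0.1   0.45 -0.16] err 0.0
```

Emit:
carry_out(deltas=[{"delta_pos":[-0.006,0,0],"dr":[0,0,0]},{"delta_pos":[0,0,0],"dr":[0,0,0]},{"delta_pos":[0,0,0],"dr":[0,0,0]},{"delta_pos":[0,0,-0.01],"dr":[0,0,0]},{"delta_pos":[0,0,-0.02],"dr":[0,0,0]},{"delta_pos":[0,0,-0.03],"dr":[0,0,0]},{"delta_pos":[0,0,-0.03],"dr":[0,0,0]},{"delta_pos":[0,0,0],"dr":[0,0,0]}], grip=0.4)

```text
time: 8.38
tool_pos: [0.5563, -0.0419, 0.1756]
tcp_rot: [-3.14, -0.034, -0.008]
wrist_force: [0.4, -0.6, -1.0]
width: 0.401
```

Run:
```python
from plan import *
from workcell import bot
s,p,Rc=cur(); print(s["time"],p,s["tcp_rot"],s["wrist_force"],s["width"])
c=bot.read_camera("wrist"); im=c["frame"][:,:,::-1].copy()
cam=wcam(p,Rc)
for q in [(.014,.09,.17),(.014,-.09,.17),(.014,.09,0),(.014,-.09,0),(.046,0,.15)]:
    P=yawp([*ew(foot(17.4),0,0)[:2],PSI],panel_pts(q)); u=proj(cam,P)[0]; cv2.circle(im,tuple(int(v) for v in u),2,(255,0,255),-1)
for q in [(.04,0,.148),(0,0.15,0)]: cv2.circle(im,tuple(int(v) for v in proj(cam,ew(*q))[0]),2,(0,255,0),-1)
cv2.imwrite("pics/w7.png",im)
P0,R0=fork(17.4,62,.05,.007,-.06)
print(P0)
rows(p,Rc,[((.49,-.084,.165),R0,6),(P0,R0,3)],3)
```

```text
8.375 [ 0.55625251 -0.04192187  0.17555098] [-3.14028892 -0.03393357 -0.00777649] [ 0.3636455  -0.57518879 -0.97379013] 0.40060460571654083
[ 0.50782443 -0.08388445  0.11226428]
[{"delta_pos":[-0.011,0.007,0.002],"dr":[0.0,0.081,0.0]},{"delta_pos":[-0.011,0.007,0.0],"dr":[0.0,0.08,0.0]},{"delta_pos":[-0.012,0.006,0.0],"dr":[0.0,0.081,0.0]},{"delta_pos":[-0.011,0.007,-0.001],"dr":[-0.001,0.08,0.0]},{"delta_pos":[-0.011,0.007,-0.002],"dr":[0.0,0.081,-0.001]},{"delta_pos":[-0.011,0.007,-0.003],"dr":[0.0,0.081,0.0]},{"delta_pos":[-0.003,0.0,0.018],"dr":[0.0,0.0,0.0]},{"delta_pos":[-0.003,0.0,0.019],"dr":[0.0,0.0,0.0]},{"delta_pos":[-0.003,0.0,0.018],"dr":[0.0,0.0,0.0]}]
```

View pics/w7.png

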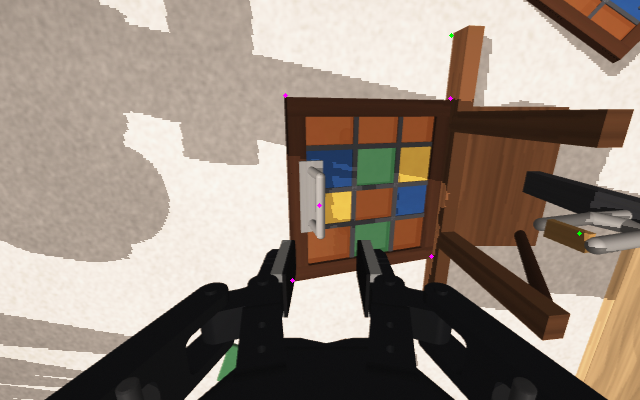

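Emit:
carry_out(deltas=[{"delta_pos":[-0.011,0.007,0.002],"dr":[0.0,0.081,0.0]},{"delta_pos":[-0.011,0.007,0.0],"dr":[0.0,0.08,0.0]},{"delta_pos":[-0.012,0.006,0.0],"dr":[0.0,0.081,0.0]},{"delta_pos":[-0.011,0.007,-0.001],"dr":[-0.001,0.08,0.0]},{"delta_pos":[-0.011,0.007,-0.002],"dr":[0.0,0.081,-0.001]},{"delta_pos":[-0.011,0.007,-0.003],"dr":[0.0,0.081,0.0]},{"delta_pos":[-0.003,0.0,0.018],"dr":[0.0,0.0,0.0]},{"delta_pos":[-0.003,0.0,0.019],"dr":[0.0,0.0,0.0]},{"delta_pos":[-0.003,0.0,0.018],"dr":[0.0,0.0,0.0]},{"delta_pos":[0,0,0],"dr":[0,0,0]}], grip=0.59)

```text
time: 9.68
tool_pos: [0.5023, -0.0828, 0.1059]
tcp_rot: [-3.045, -0.033, -0.738]
wrist_force: [-0.1, 0.2, -0.3]
width: 0.59
```

Run:
```python
from plan import *
from workcell import bot
s,p,Rc=cur(); print(s["time"],s["q"].round(3),p,s["tcp_rot"],s["wrist_force"],s["width"])
c=bot.read_camera("wrist"); im=c["frame"][:,:,::-1].copy()
cam=wcam(p,Rc)
for q in [(.014,.09,.17),(.014,-.09,.17),(0,.09,.17),(0,-.09,.17),(0,-.042,.17)]:
    P=yawp([*ew(foot(17.4),0,0)[:2],PSI],panel_pts(q)); u=proj(cam,P)[0]; cv2.circle(im,tuple(int(v) for v in u),2,(255,0,255),-1)
cv2.imwrite("pics/w8.png",im)
P0,R0=fork(17.4,62,.05,.007,-.06)
P1,R0=fork(17.4,62,.05,.007,.018); print(P0,P1)
rows(p,Rc,[(P1,R0,6)],4)
```

```text
9.675 [-0.319 -0.197  2.407  0.329  0.504 -0.595] [ 0.50230368 -0.08278028  0.10590175] [-3.04517018 -0.0329572  -0.73815842] [-0.12025979  0.2028439  -0.31474746] 0.5902932368938478
[ 0.50782443 -0.08388445  0.11226428] [ 0.54443435 -0.08307891  0.04339437]
[{"delta_pos":[0.0015,0.0002,0.0125],"dr":[-0.0005,0.0022,-0.0002]},{"delta_pos":[0.0014,0.0003,0.0125],"dr":[-0.0004,0.0021,-0.0001]},{"delta_pos":[0.0014,0.0002,0.0124],"dr":[-0.0005,0.0022,-0.0002]},{"delta_pos":[0.0014,0.0002,0.0125],"dr":[-0.0004,0.0022,-0.0002]},{"delta_pos":[0.0014,0.0002,0.0125],"dr":[-0.0005,0.0022,-0.0002]},{"delta_pos":[0.0013,0.0002,0.0125],"dr":[-0.0004,0.0021,-0.0001]}]
```

View pics/w8.png

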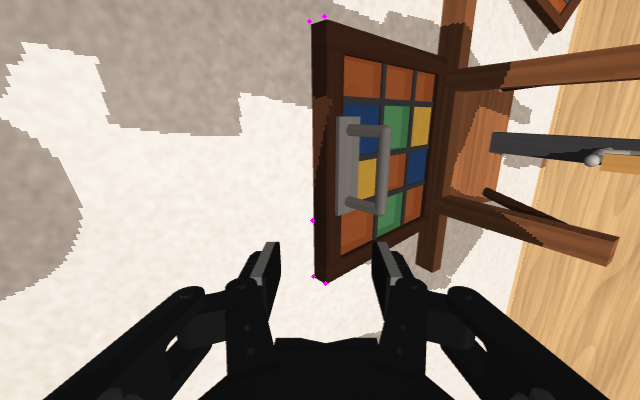

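Emit:
carry_out(deltas=[{"delta_pos":[0.003,0.0002,0.012],"dr":[-0.0005,0.0022,0]},{"delta_pos":[0.003,0.0002,0.012],"dr":[-0.0005,0.0022,0]},{"delta_pos":[0.0025,0.0002,0.0125],"dr":[-0.0005,0.0022,0]},{"delta_pos":[0,0.0002,0.0125],"dr":[-0.0005,0.0022,0]},{"delta_pos":[0,0.0002,0.013],"dr":[-0.0005,0.0022,0]},{"delta_pos":[0,0.0002,0.0125],"dr":[-0.0005,0.0022,0]},{"delta_pos":[0,0,0],"dr":[0,0,0]}])

```text
time: 10.6
tool_pos: [0.5463, -0.0837, 0.0456]
tcp_rot: [-3.043, -0.032, -0.764]
wrist_force: [0.2, -1.0, -0.8]
width: 0.59
```

Run:
```python
from plan import *
from workcell import bot
s,p,Rc=cur(); print(s["time"],s["q"].round(3),p,s["tcp_rot"],s["wrist_force"],s["width"])
c=bot.read_camera("wrist"); im=c["frame"][:,:,::-1].copy()
cv2.imwrite("pics/w9.png",im)
wp=[];
for th in (17.4,22,27,32,37,42,47,52,57,60):
    P,Rm=fork(th,62,.05,0,.016); wp.append((P,Rm,1 if th==17.4 else 2))
print([w[0].round(3).tolist() for w in wp])
rows(p,Rc,wp,4)
```

```text
10.6 [-0.287  0.005  2.378  0.471  0.319 -0.723] [ 0.5463428  -0.08368738  0.04559658] [-3.04287315 -0.03180616 -0.7643845 ] [ 0.20114794 -0.96073698 -0.84643005] 0.5901962537747919
[[0.55, -0.083, 0.048], [0.553, -0.083, 0.061], [0.558, -0.083, 0.075], [0.564, -0.083, 0.088], [0.572, -0.082, 0.1], [0.58, -0.082, 0.111], [0.589, -0.082, 0.122], [0.6, -0.082, 0.132], [0.611, -0.082, 0.14], [0.618, -0.081, 0.145]]
[{"delta_pos":[0.0043,-0.0007,-0.0009],"dr":[0.0016,-0.0035,-0.0007]},{"delta_pos":[0.0046,0.0,-0.0049],"dr":[0.0,0.0,0.0]},{"delta_pos":[0.0045,0.0,-0.0048],"dr":[0.0,0.0,0.0]},{"delta_pos":[0.0054,0.0,-0.0048],"dr":[0.0,0.0,0.0]},{"delta_pos":[0.0053,0.0,-0.0048],"dr":[0.0,0.0,0.0]},{"delta_pos":[0.0058,0.0,-0.0043],"dr":[0.0,0.0,0.0]},{"delta_pos":[0.0057,0.0,-0.0042],"dr":[0.0,0.0,0.0]},{"delta_pos":[0.0061,0.0,-0.0037],"dr":[0.0,0.0,0.0]},{"delta_pos":[0.0061,0.0,-0.0037],"dr":[0.0,0.0,0.0]},{"delta_pos":[0.0064,0.0,-0.0031],"dr":[0.0,0.0,0.0]}]
[{"delta_pos":[0.0064,0.0,-0.003],"dr":[0.0,0.0,0.0]},{"delta_pos":[0.0067,0.0,-0.0025],"dr":[0.0,0.0,0.0]},{"delta_pos":[0.0066,0.0,-0.0025],"dr":[0.0,0.0,0.0]},{"delta_pos":[0.0068,0.0,-0.0018],"dr":[0.0,0.0,0.0]},{"delta_pos":[0.0069,0.0,-0.0018],"dr":[0.0,0.0,0.0]},{"delta_pos":[0.007,0.0,-0.0012],"dr":[0.0,0.0,0.0]},{"delta_pos":[0.007,0.0,-0.0011],"dr":[0.0,0.0,0.0]},{"delta_pos":[0.0042,0.0,-0.0004],"dr":[0.0,0.0,0.0]},{"delta_pos":[0.0042,0.0,-0.0004],"dr":[0.0,0.0,0.0]}]
```

View pics/w9.png

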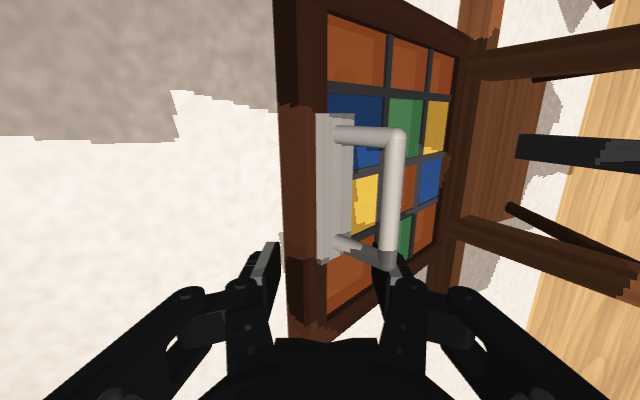

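Emit:
carry_out(deltas=[{"delta_pos":[0.0043,0,-0.001],"dr":[0,0,0]},{"delta_pos":[0.0046,0.0,-0.005],"dr":[0,0,0]},{"delta_pos":[0.0045,0.0,-0.005],"dr":[0,0,0]},{"delta_pos":[0.0054,0.0,-0.005],"dr":[0,0,0]},{"delta_pos":[0.0053,0.0,-0.005],"dr":[0,0,0]},{"delta_pos":[0.0058,0.0,-0.0043],"dr":[0,0,0]},{"delta_pos":[0.0057,0.0,-0.0042],"dr":[0,0,0]}])

```text
time: 11.52
tool_pos: [0.5646, -0.0835, 0.0906]
tcp_rot: [-3.043, -0.032, -0.769]
wrist_force: [-1.1, 0.3, -2.7]
width: 0.592
```

Run:
```python
from plan import *
from workcell import bot
s,p,Rc=cur(); print(s["time"],s["q"].round(3),p,s["tcp_rot"],s["wrist_force"],s["width"])
for n in ["wrist","scene"]:
    c=bot.read_camera(n); im=c["frame"][:,:,::-1].copy(); cv2.imwrite(f"pics/{n}10.png",im)
cv2.imwrite("pics/s10c.png",cv2.resize(im[120:320,220:440],None,fx=3,fy=3,interpolation=cv2.INTER_CUBIC))
```

```text
11.525 [-0.274 -0.046  2.319  0.346  0.414 -0.58 ] [ 0.56458451 -0.08346531  0.09064424] [-3.04260733 -0.03236573 -0.76861352] [-1.0710943   0.25211264 -2.73057896] 0.5920609929543471
```

View pics/wrist10.png

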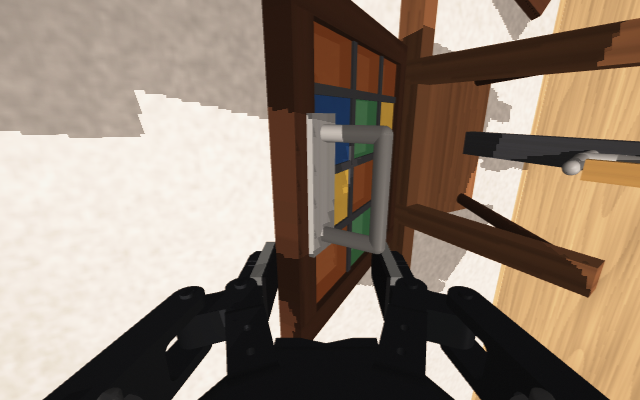

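View pics/s10c.png

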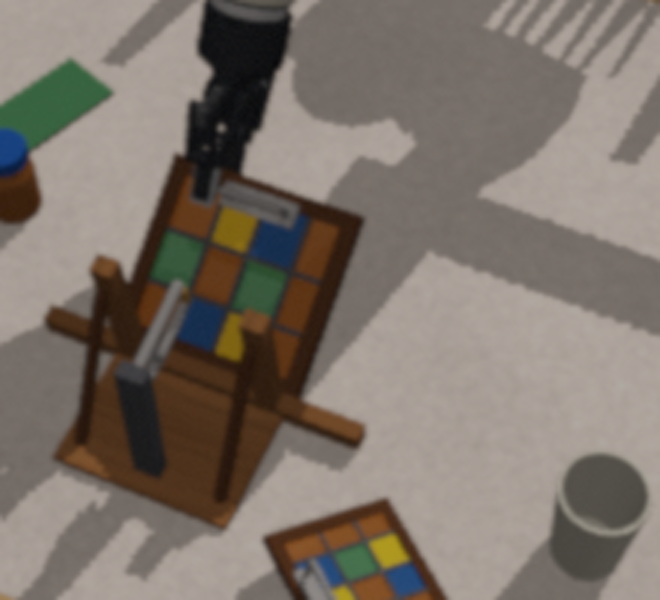

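Emit:
carry_out(deltas=[{"delta_pos":[0.0061,0.0,-0.004],"dr":[0,0,0]},{"delta_pos":[0.0061,0.0,-0.004],"dr":[0,0,0]},{"delta_pos":[0.0064,0.0,-0.0035],"dr":[0,0,0]},{"delta_pos":[0.0064,0.0,-0.0035],"dr":[0,0,0]},{"delta_pos":[0.0067,0.0,-0.003],"dr":[0,0,0]},{"delta_pos":[0.0067,0.0,-0.003],"dr":[0,0,0]},{"delta_pos":[0.0069,0.0,-0.0025],"dr":[0,0,0]},{"delta_pos":[0.0069,0.0,-0.0025],"dr":[0,0,0]},{"delta_pos":[0.004,0.0,-0.0005],"dr":[0,0,0]},{"delta_pos":[0,0.0,0],"dr":[0,0,0]}])

```text
time: 12.88
tool_pos: [0.6016, -0.0826, 0.1405]
tcp_rot: [-3.043, -0.033, -0.769]
wrist_force: [-2.0, 0.1, 0.3]
width: 0.59
```

Run:
```python
from plan import *
from workcell import bot
s,p,Rc=cur(); print(s["time"],s["q"].round(3),p,s["tcp_rot"],s["wrist_force"],s["width"])
for n in ["wrist","scene"]:
    c=bot.read_camera(n); im=c["frame"][:,:,::-1].copy(); cv2.imwrite(f"pics/{n}11.png",im)
cv2.imwrite("pics/s11c.png",cv2.resize(im[120:320,220:440],None,fx=3,fy=3,interpolation=cv2.INTER_CUBIC))
```

```text
12.875 [-0.249 -0.05   2.211  0.258  0.514 -0.466] [ 0.60157253 -0.082617    0.14052457] [-3.04250657 -0.03262627 -0.76897844] [-1.99061426  0.09558371  0.34021836] 0.5904356726180447
```

View pics/wrist11.png

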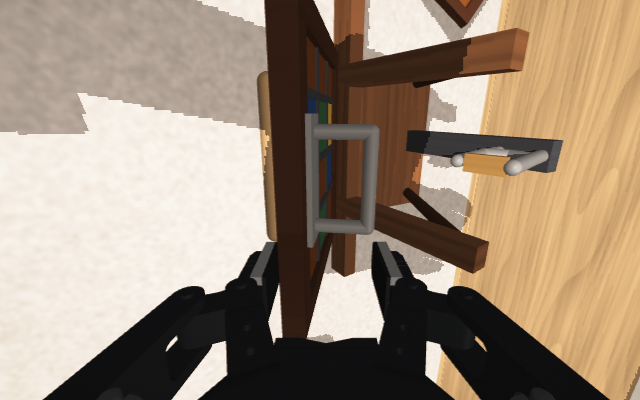

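View pics/s11c.png

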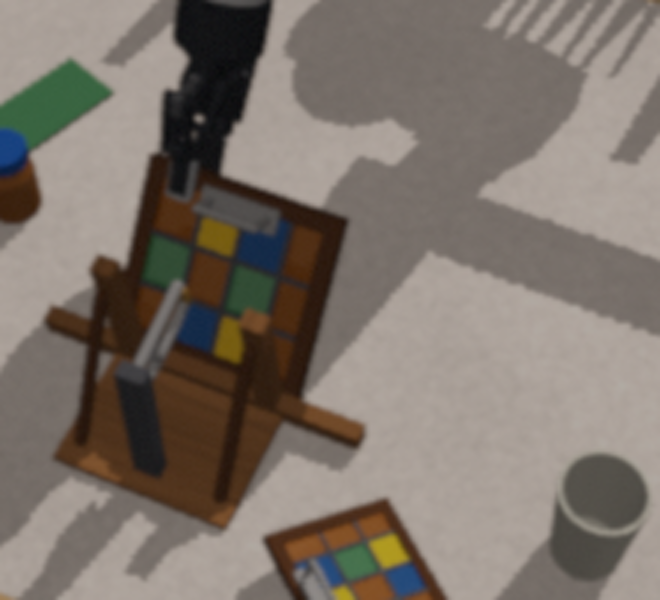

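Run:
```python
from plan import *
s,p,Rc=cur(); z=Rc[:,2]; print("a",np.degrees(np.arcsin(-z[2])))
for th in (50,52,54,56,58,60,61.6):
    print(th, (Rc.T@(C(th,-.042)-p)).round(4))
```

```text
a 61.678200782560694
50 [-0.0355 -0.0007 -0.0081]
52 [-0.0299 -0.0007 -0.0093]
54 [-0.0244 -0.0007 -0.0104]
56 [-0.0188 -0.0007 -0.0112]
58 [-0.0131 -0.0007 -0.0119]
60 [-0.0075 -0.0007 -0.0123]
61.6 [-0.0029 -0.0007 -0.0125]
```

Emit:
carry_out(deltas=[{"delta_pos":[0,0,-0.002],"dr":[0,0,0]},{"delta_pos":[0,0,0],"dr":[0,0,0]},{"delta_pos":[0,0,0],"dr":[0,0,0]},{"delta_pos":[0,0,0],"dr":[0,0,0]},{"delta_pos":[0,0,0],"dr":[0,0,0]}], grip=0, force=60)

```text
time: 13.6
tool_pos: [0.6007, -0.0828, 0.1426]
tcp_rot: [-3.042, -0.032, -0.77]
wrist_force: [-3.2, 0.2, 4.9]
width: 0.141
```

Run:
```python
from plan import *
from workcell import bot
s,p,Rc=cur(); print(s["time"],s["q"].round(3),p,s["tcp_rot"],s["wrist_force"],s["torque"],s["width"])
c=bot.read_camera("wrist"); im=c["frame"][:,:,::-1].copy(); cv2.imwrite(f"pics/w12.png",im)
```

```text
13.6 [-0.25  -0.054  2.212  0.257  0.517 -0.465] [ 0.60071463 -0.08278008  0.14256388] [-3.04241519 -0.03203529 -0.77016289] [-3.17881665  0.15974075  4.92003501] [ 0.07229993  0.33075421 -0.10626311] 0.14118978388498657
```

View pics/w12.png

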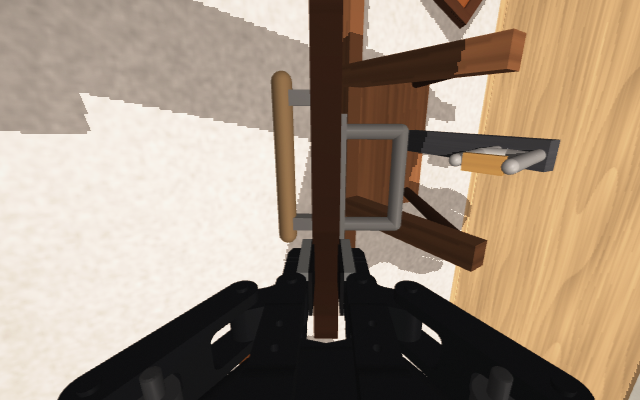

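```bash
cat >> plan.py <<'E'
def F3(th):
    t=np.radians(th)
    if th<=90: return ew(foot(th),0,0)
    return ew(-.014*np.sin(t),0,-.014*np.cos(t))
def tip(p0,R0,th0,th,push=0):
    ax=rz(PSI)@np.array([0,1,0]); Q=R.from_rotvec(ax*np.radians(th-th0)).as_matrix()
    return F3(th)+Q@(p0-F3(th0))+rz(PSI)@np.array([push,0,0]),Q@R0
E
python3 - <<'E'
from plan import *
s,p,Rc=cur()
wps=[(*tip(p,Rc,61,th),1) for th in (62,64,66,68,70,72,74,76,78,80,82)]
pe,Re=rows(p,Rc,wps,4); print(pe,p)
E
```

```text
[{"delta_pos":[0.0027,0.0,0.0],"dr":[0.0,-0.0175,0.0]},{"delta_pos":[0.0053,0.0,0.0001],"dr":[0.0,-0.0349,-0.0001]},{"delta_pos":[0.0053,0.0,0.0001],"dr":[0.0,-0.0349,-0.0001]},{"delta_pos":[0.0054,0.0,0.0002],"dr":[0.0,-0.0349,-0.0001]},{"delta_pos":[0.0054,0.0,0.0001],"dr":[0.0,-0.0349,-0.0001]},{"delta_pos":[0.0054,0.0,0.0002],"dr":[-0.0001,-0.0349,-0.0001]},{"delta_pos":[0.0053,0.0,0.0002],"dr":[0.0,-0.0349,-0.0001]},{"delta_pos":[0.0054,0.0,0.0001],"dr":[0.0,-0.0349,0.0]},{"delta_pos":[0.0055,0.0,0.0002],"dr":[0.0,-0.0349,-0.0001]},{"delta_pos":[0.0054,0.0,0.0002],"dr":[0.0,-0.0349,-0.0001]}]
[{"delta_pos":[0.0054,0.0,0.0002],"dr":[0.0,-0.0349,-0.0001]}]
[ 0.65433744 -0.08160824  0.15917653] [ 0.60069543 -0.08276901  0.14254278]
```

Emit:
carry_out(deltas=[{"delta_pos":[0.0027,0,0],"dr":[0,-0.0175,0]},{"delta_pos":[0.0053,0,0.0001],"dr":[0,-0.0349,0]},{"delta_pos":[0.0053,0,0.0001],"dr":[0,-0.0349,0]},{"delta_pos":[0.0054,0,0.0002],"dr":[0,-0.0349,0]},{"delta_pos":[0.0054,0,0.0002],"dr":[0,-0.0349,0]},{"delta_pos":[0.0054,0,0.0002],"dr":[0,-0.0349,0]}])

```text
time: 14.4
tool_pos: [0.6283, -0.0822, 0.154]
tcp_rot: [-3.104, -0.032, -0.474]
wrist_force: [-2.9, 0.1, 4.1]
width: 0.146
```

Emit:
carry_out(deltas=[{"delta_pos":[0.0053,0,0.0002],"dr":[0,-0.0349,0]},{"delta_pos":[0.0054,0,0.0002],"dr":[0,-0.0349,0]},{"delta_pos":[0.0055,0,0.0002],"dr":[0,-0.0349,0]},{"delta_pos":[0.0054,0,0.0002],"dr":[0,-0.0349,0]},{"delta_pos":[0.0054,0,0.0002],"dr":[0,-0.0349,0]},{"delta_pos":[0,0,0],"dr":[0,0,0]}])

```text
time: 15.15
tool_pos: [0.6556, -0.0817, 0.1593]
tcp_rot: [3.134, 0.033, 0.204]
wrist_force: [-1.1, -0.0, 6.9]
width: 0.143
```

Run:
```python
from plan import *
from workcell import bot
s,p,Rc=cur(); print(s["time"],s["q"].round(3),p,s["tcp_rot"],s["wrist_force"],s["torque"],s["width"])
for n in ["wrist","scene"]:
    c=bot.read_camera(n); im=c["frame"][:,:,::-1].copy(); cv2.imwrite(f"pics/{n}13.png",im)
cv2.imwrite("pics/s13c.png",cv2.resize(im[170:310,220:360],None,fx=4.2,fy=4.2,interpolation=cv2.INTER_CUBIC))
```

```text
15.15 [-0.174  0.21   1.813  0.027  0.991 -0.208] [ 0.65564741 -0.08168554  0.15933063] [3.13369882 0.03337274 0.20438155] [-1.10208478e+00 -4.78843474e-03  6.85928254e+00] [-0.02767084  0.30719958 -0.1271144 ] 0.14268150629759127
```

View pics/wrist13.png

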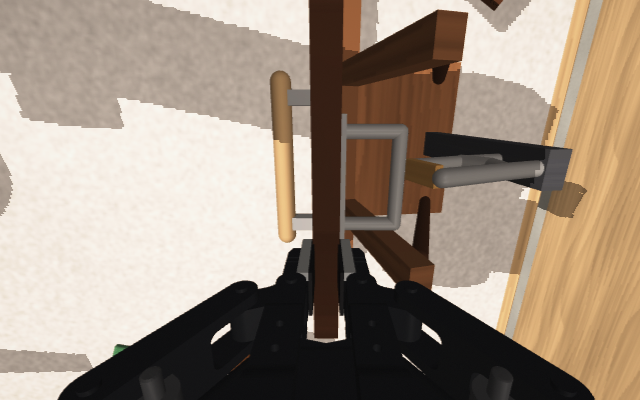

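View pics/s13c.png

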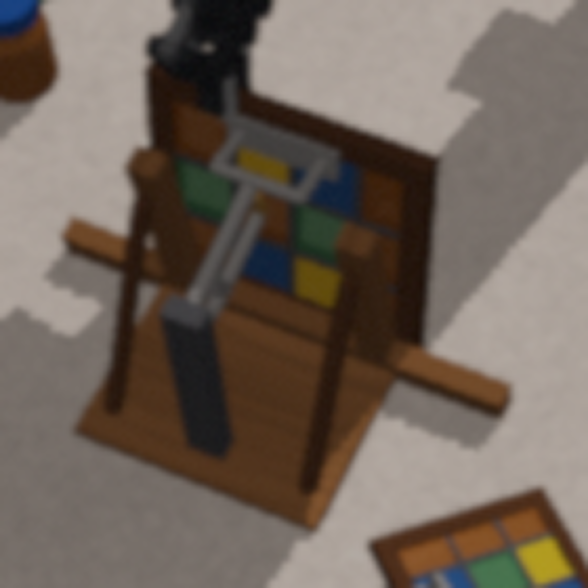

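Run:
```python
from plan import *
s,p,Rc=cur()
wps=[(*tip(p,Rc,82.2,th),1) for th in np.arange(83.2,99,1.)]
pe,Re=rows(p,Rc,wps,4)
```

```text
[{"delta_pos":[0.0027,0.0,0.0001],"dr":[0.0,-0.0175,0.0]},{"delta_pos":[0.0028,0.0,0.0001],"dr":[0.0,-0.0174,-0.0001]},{"delta_pos":[0.0027,0.0,0.0001],"dr":[0.0,-0.0175,0.0]},{"delta_pos":[0.0028,0.0,0.0001],"dr":[0.0,-0.0174,-0.0001]},{"delta_pos":[0.0027,0.0,0.0001],"dr":[-0.0001,-0.0175,0.0]},{"delta_pos":[0.0028,0.0,0.0001],"dr":[0.0,-0.0174,-0.0001]},{"delta_pos":[0.0027,0.0,0.0001],"dr":[0.0,-0.0175,0.0]},{"delta_pos":[0.0028,0.0,0.0001],"dr":[0.0,-0.0174,-0.0001]},{"delta_pos":[0.0028,0.0,-0.0002],"dr":[0.0,-0.0175,0.0]},{"delta_pos":[0.0028,0.0,-0.0001],"dr":[0.0,-0.0174,0.0]}]
[{"delta_pos":[0.0028,0.0,-0.0001],"dr":[0.0,-0.0175,-0.0001]},{"delta_pos":[0.0027,0.0,-0.0002],"dr":[0.0,-0.0174,0.0]},{"delta_pos":[0.0028,0.0,-0.0001],"dr":[-0.0001,-0.0175,-0.0001]},{"delta_pos":[0.0028,0.0,-0.0001],"dr":[0.0,-0.0174,0.0]},{"delta_pos":[0.0028,0.0,-0.0002],"dr":[0.0,-0.0175,-0.0001]},{"delta_pos":[0.0028,0.0,-0.0001],"dr":[0.0,-0.0175,0.0]}]
```

Emit:
carry_out(deltas=[{"delta_pos":[0.0027,0,0],"dr":[0,-0.0175,0]},{"delta_pos":[0.0028,0,0],"dr":[0,-0.0175,0]},{"delta_pos":[0.0027,0,0],"dr":[0,-0.0175,0]},{"delta_pos":[0.0028,0,0],"dr":[0,-0.0175,0]},{"delta_pos":[0.0027,0,0],"dr":[0,-0.0175,0]}])

```text
time: 15.88
tool_pos: [0.6669, -0.0815, 0.1601]
tcp_rot: [3.139, 0.033, 0.061]
wrist_force: [-6.1, -1.2, 7.0]
width: 0.144
```

Emit:
carry_out(deltas=[{"delta_pos":[0.0028,0,0],"dr":[0,-0.0175,0]},{"delta_pos":[0.0027,0,0],"dr":[0,-0.0175,0]},{"delta_pos":[0.0028,0,0],"dr":[0,-0.0175,0]}])

```text
time: 16.25
tool_pos: [0.674, -0.0813, 0.1601]
tcp_rot: [3.139, 0.034, -0.026]
wrist_force: [-9.1, -0.7, 8.4]
width: 0.14
```

Emit:
carry_out(deltas=[{"delta_pos":[0.0028,0,-0.0002],"dr":[0,-0.0175,0]},{"delta_pos":[0.0028,0,-0.0001],"dr":[0,-0.0175,0]},{"delta_pos":[0.0028,0,-0.0001],"dr":[0,-0.0175,0]}])

```text
time: 16.62
tool_pos: [0.6821, -0.0811, 0.1601]
tcp_rot: [3.137, 0.034, -0.109]
wrist_force: [-8.5, -0.5, 8.3]
width: 0.141
```

Run:
```python
from plan import *
from workcell import bot
s,p,Rc=cur(); print(s["time"],p,np.degrees(np.arctan2(-Rc[2,2],Rc[0,2])),s["wrist_force"],s["torque"],s["width"])
c=bot.read_camera("wrist"); im=c["frame"][:,:,::-1].copy(); cv2.imwrite(f"pics/w14.png",im)
```

```text
16.625 [ 0.68206474 -0.08105421  0.16012024] 93.99151650126542 [-8.47078276 -0.4748405   8.29626088] [-0.09009556  1.05499366  0.12444134] 0.14144176434328098
```

View pics/w14.png

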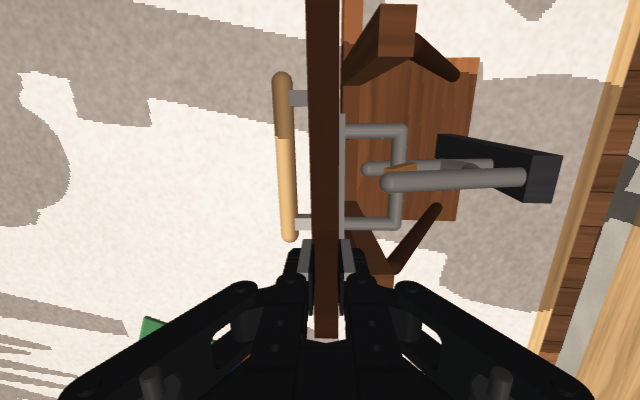

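The eye bar has entered the mouth at about (400,175) and the brass gate at (400,168) is swinging in. The force is about 8.5 N. I'll carry on.

Emit:
carry_out(deltas=[{"delta_pos":[0.0028,0,-0.0001],"dr":[0,-0.0175,0]},{"delta_pos":[0.0028,0,-0.0001],"dr":[0,-0.0175,0]},{"delta_pos":[0.0028,0,-0.0001],"dr":[0,-0.0175,0]},{"delta_pos":[0,0,0],"dr":[0,0,0]}])

```text
time: 17.18
tool_pos: [0.6933, -0.0805, 0.1599]
tcp_rot: [3.133, 0.034, -0.182]
wrist_force: [-0.5, 0.7, 5.5]
width: 0.139
```

Emit:
carry_out(deltas=[{"delta_pos":[0.0025,0,0],"dr":[0,-0.009,0]},{"delta_pos":[0.0025,0,0],"dr":[0,-0.004,0]},{"delta_pos":[0,0,0],"dr":[0,0,0]}])

```text
time: 17.55
tool_pos: [0.6941, -0.0805, 0.1598]
tcp_rot: [3.131, 0.033, -0.217]
wrist_force: [-12.6, -0.4, 12.0]
width: 0.145
```

Run:
```python
from plan import *
from workcell import bot
s,p,Rc=cur(); print(s["time"],p,np.degrees(np.arctan2(-Rc[2,2],Rc[0,2])),s["wrist_force"],s["torque"],s["width"])
for n in ["wrist","scene"]:
    c=bot.read_camera(n); im=c["frame"][:,:,::-1].copy(); cv2.imwrite(f"pics/{n}15.png",im)
cv2.imwrite("pics/s15c.png",cv2.resize(im[170:310,220:360],None,fx=4.2,fy=4.2,interpolation=cv2.INTER_CUBIC))
```

```text
17.55 [ 0.69407735 -0.08046218  0.15979887] 97.92161694819717 [-12.56265051  -0.43398833  11.99761898] [0.09243484 2.05463006 0.13529398] 0.14528126139829475
```

View pics/wrist15.png

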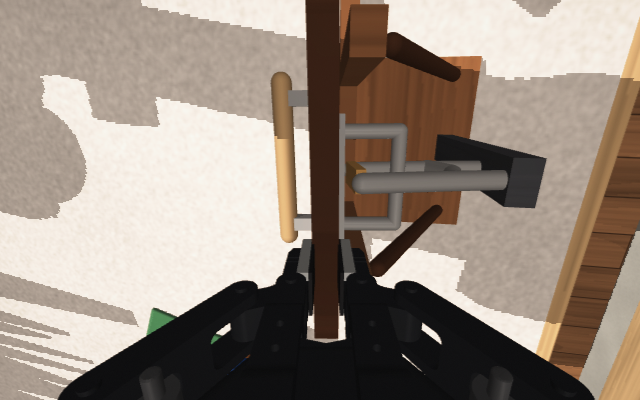

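View pics/s15c.png

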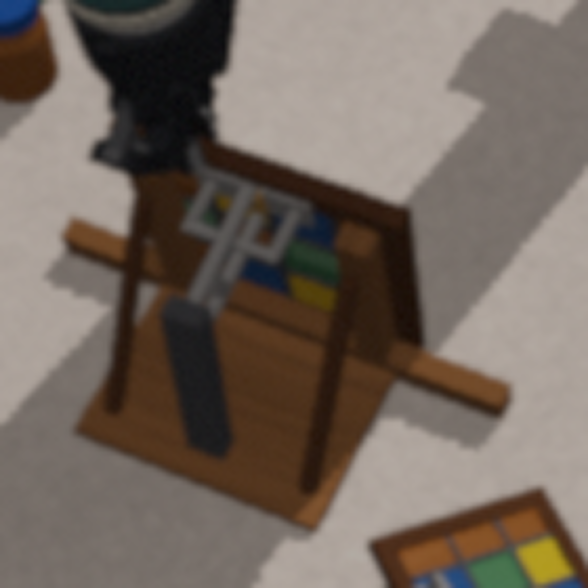

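Emit:
carry_out(deltas=[{"delta_pos":[-0.0035,0,0],"dr":[0,0,0]},{"delta_pos":[0,0,0],"dr":[0,0,0]}])

```text
time: 17.9
tool_pos: [0.6936, -0.0805, 0.1599]
tcp_rot: [3.132, 0.034, -0.205]
wrist_force: [-4.4, 0.4, 6.1]
width: 0.145
```

Emit:
carry_out(deltas=[{"delta_pos":[0,0,0],"dr":[0,0,0]},{"delta_pos":[0,0,0],"dr":[0,0,0]},{"delta_pos":[0,0,0],"dr":[0,0,0]}], grip=0.3)

```text
time: 18.27
tool_pos: [0.6937, -0.0801, 0.1583]
tcp_rot: [3.132, 0.033, -0.206]
wrist_force: [-1.8, 2.5, -0.4]
width: 0.299
```

Run:
```python
from plan import *
from workcell import bot
s,p,Rc=cur(); print(s["time"],p,s["wrist_force"],s["width"])
c=bot.read_camera("wrist"); im=c["frame"][:,:,::-1].copy(); cv2.imwrite(f"pics/w16.png",im)
```

```text
18.275 [ 0.69370397 -0.08011886  0.1582899 ] [-1.75096867  2.51395507 -0.436056  ] 0.2990526248998281
```

View pics/w16.png

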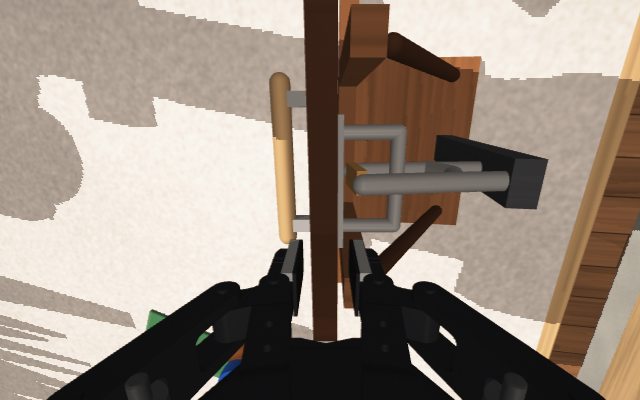

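Emit:
carry_out(deltas=[{"delta_pos":[0,0,-0.008],"dr":[0,0,0]},{"delta_pos":[0,0,-0.015],"dr":[0,0,0]},{"delta_pos":[0,0,-0.025],"dr":[0,0,0]},{"delta_pos":[0,0,-0.035],"dr":[0,0,0]},{"delta_pos":[-0.03,0,-0.04],"dr":[0,0.04,0]},{"delta_pos":[-0.05,0,-0.03],"dr":[0,0.06,0]},{"delta_pos":[-0.05,-0.02,-0.01],"dr":[0,0.06,0]},{"delta_pos":[-0.04,-0.02,0],"dr":[0,0.06,0]},{"delta_pos":[0,0,0],"dr":[0,0,0]}])

```text
time: 19.45
tool_pos: [0.539, -0.0428, 0.3312]
tcp_rot: [3.137, 0.034, 0.144]
wrist_force: [0.2, -0.2, 0.2]
width: 0.297
```

Run:
```python
from plan import *
from workcell import bot
s,p,Rc=cur(); print(s["time"],p,s["wrist_force"],s["width"])
for n in ["wrist","scene","top"]:
    c=bot.read_camera(n); im=c["frame"][:,:,::-1].copy(); cv2.imwrite(f"pics/{n}17.png",im)
    if n=="scene": cv2.imwrite("pics/s17c.png",cv2.resize(im[170:310,220:360],None,fx=4.2,fy=4.2,interpolation=cv2.INTER_CUBIC))
```

```text
19.45 [ 0.53903741 -0.04282463  0.33116663] [ 0.24824241 -0.21523926  0.20742447] 0.2965045555044093
```

View pics/wrist17.png

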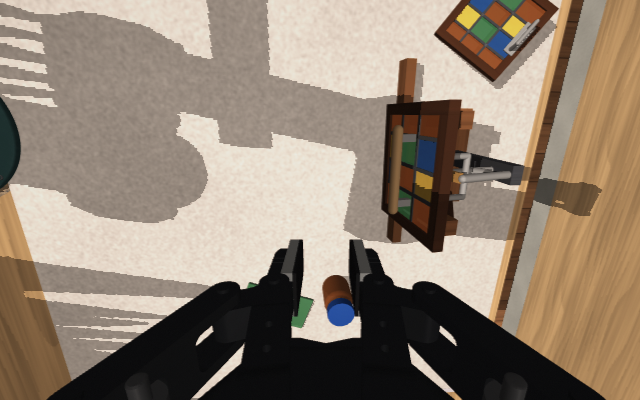

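View pics/s17c.png

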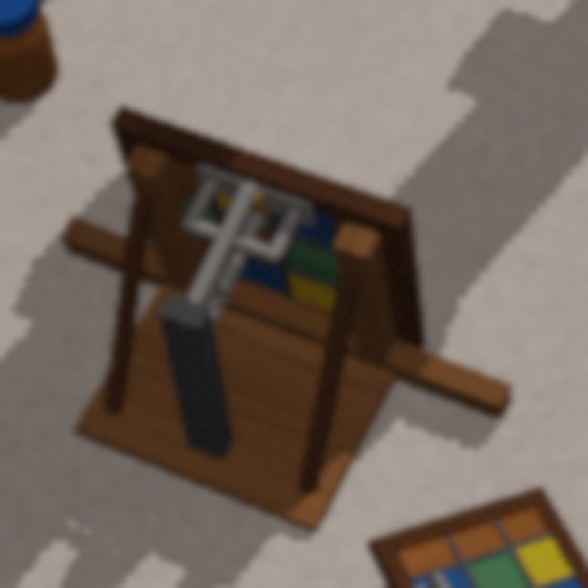

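View pics/top17.png

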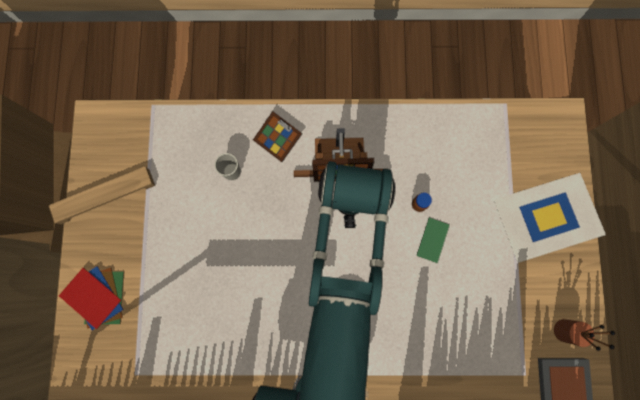

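Run:
```python
import cv2,numpy as np
a=cv2.imread("pics/scene17.png");b=cv2.imread("pics/scene0.png");w=cv2.imread("pics/wrist17.png");w2=cv2.imread("pics/w16.png")
r=lambda i,f,s=None:cv2.resize(i,(390,290),interpolation=cv2.INTER_CUBIC)
A=np.hstack([r(b[205:250,255:315],6),r(a[205:250,255:315],6)])
B=np.hstack([r(w[130:220,430:550],6),r(w2[110:240,330:505],6)])
cv2.imwrite("pics/g.png",np.vstack([A,B]))
```

```text
(no output)
```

View pics/g.png

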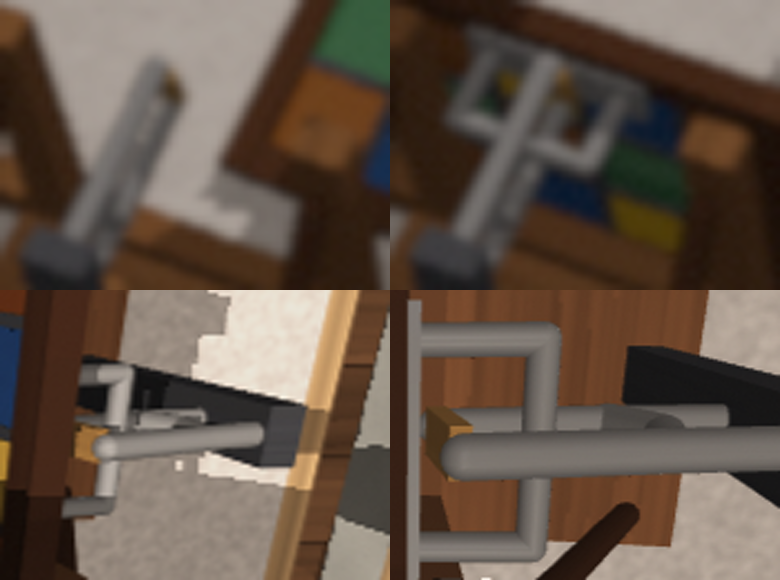

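Run:
```python
from plan import *
s,p,Rc=cur(); cam=wcam(p,Rc); im=cv2.imread("pics/wrist17.png"); im2=cv2.imread("pics/scene17.png")
for th,col in ((97,(255,0,255)),(92,(0,255,0))):
  for q in [(0,.09,.17),(0,-.09,.17),(.014,.09,.17),(.014,-.09,.17),(.046,.026,.15),(.046,-.026,.15)]:
    f=F3(th); P=yawp([f[0],f[1],PSI],panel_pts(q,np.radians(th)))[0]+[0,0,f[2]]
    for i,c in ((im,cam),(im2,CAM["scene"])): cv2.circle(i,tuple(int(v) for v in proj(c,P)[0].round()),1,col,-1)
A=cv2.resize(im[80:270,360:550],(395,395),interpolation=cv2.INTER_NEAREST);B=cv2.resize(im2[180:290,225:335],(395,395),interpolation=cv2.INTER_NEAREST)
cv2.imwrite("pics/g2.png",np.hstack([A,B]))
```

```text
(no output)
```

View pics/g2.png

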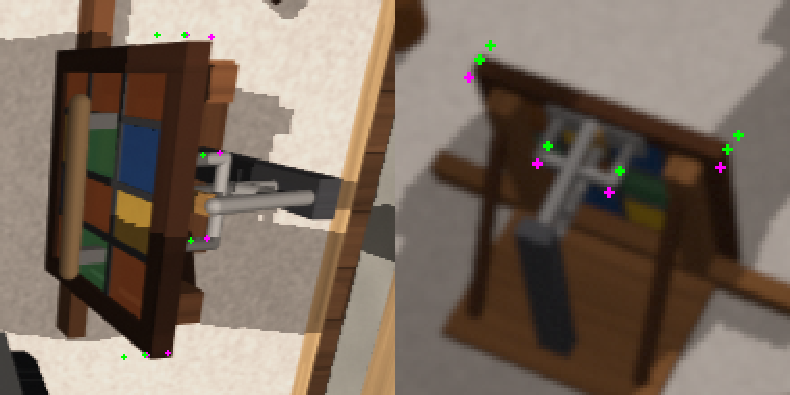

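```bash
python3 -c "
from workcell import bot
print(bot.finish_job())"
```

```text
the job is handed in; nothing more can be done
None
```

The panel is standing hooked on the easel, and the job was handed in at about 19.6 s of the 61 s allowed.

**What I did**
1. I gripped the panel by its eye and slid it with its foot edge down until it stalled square against the fence. The push reached about 19 N, and the tool yaw of 0.022 rad matched the fence.
2. I let go of the eye, put the open fingers under the top edge and lifted the panel to about 54°.
3. I closed the fingers on the top edge, tipped the panel up about its foot, and pressed it back.

**Last checks**
- **Gate:** The pressing force was about 8.5 N while the gate was being pushed. It fell to about 0.5 N once the eye was through, then rose to about 12.6 N against the posts. Enlarged pictures show the brass gate back across the mouth with the eye bar behind it.
- **Panel:** After release it stands by itself. The wrist picture fits the full 7° lean against the posts. The scene camera showed the panel edge a few pixels off that, reading a little more upright; that camera's fits were off by a similar amount all along.
- **Clearance:** The gripper is well clear and the force reading is about zero. I noticed one light touch of about 2.5 N sideways, probably a finger on a post, when the fingers opened.
- **Other objects:** In the last top view the jar, the paint pot, the offcut and the smaller panel look to be where they started.

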